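# Put the block planes on display and stow their spare irons

### The arm

A 7-joint arm with a two-finger parallel gripper is mounted at the origin on the work surface. World frame = base frame: x ahead of the robot, y to its left, z up, the work surface at z = 0. Lengths are in mm, angles in rad, forces in N, time in s.
With the tool pointing down it reaches from about 400 to 875 mm from the base axis. Payload 19.3 kg.
Tool frame: the origin (TCP) lies at the very end of the fingers, on their centre line; the grasp point (between the pads) lies 19 mm behind it (grip_depth is the distance from the TCP to the grasp point, in mm); z points along the fingers, y is the line along which they close (so a half turn about z gives the same grasp; the last joint's range is limited). The gripper opens to 85 mm and grips with 20 to 120 N. Pads are 22 mm wide; open, the fingers measure 114 mm over their backs; the gripper's body (76 mm by 85 mm) begins 54 mm behind the grasp point. The pads swing forward as they close: fully open they stand 13 mm farther back than shut.
Start: joints at [-1.383, 0.521, -0.036, 1.599, 0.021, 1.021, -0.113], TCP at [159.366, 604.332, 231.291] pointing down, gripper open.
Joint ranges: [-2.91, 2.91], [-0.3, 2.13], [-1.5, 1.42], [0.17, 2.43], [-1.26, 4.41], [0.16, 1.93], [-2.52, 2.52]. Speed limits (rad/s): [1.89, 1.89, 2.39, 2.39, 3.01, 3.01, 3.01].

### API

Orientations are given as a rotation vector (axis times angle).
In Python, from station import state, read_camera, job_done, grip_depth gives the robot as it stands.
- The arm moves only by the tool drive_tool, never from a script. Its argument "plan" is a list of rows, each a list of 5 numbers: the shift along the world's x, y, z in m, then the turn about the world's z in degrees, then the closure, from -1 (fully open) to 1 (shut). A call has 1 to 10 rows; each row is the pose to reach, as a shift and turn from the pose commanded when the call began; what a row does not reach only later rows make up. A row lasts 1/10 s, in which the tool goes at most 50 mm and 8.59 degrees, less where a joint would pass 70% of its speed; a pose out of reach is approached as far as the arm can. A call with a gripper value outside its range is refused whole. The fingers move at their own pace and stop on an object; "force" is the grip in N (left out, the last holds). Time passes only in rows, so rows that repeat a pose let the fingers close. It gives the time, the measured TCP pose, the force, the opening and the grip force at its end, in the units of the state.
- state(): the state, without advancing time (a new reading comes with each control period).
- read_camera(name): name is "scene" or "side" or "wrist"; returns a dict with "color" (384x512x3 uint8, red, green, blue), "range_z" (384x512 float32, mm along the optical axis (not along the pixel's ray), 0 where there is no reading), "K" (3x3 intrinsics, pixels), "R" (3x3) and "t" (3): a world point X has camera coordinates R X + t; the wrist camera has in their place "mount" (4x4, takes a point from camera to tool coordinates, whose origin is the TCP and whose axes are the flange's). Camera axes: x right, y down, z forward; pixel columns grow to the right and rows downward; lengths in mm; the calibration is good to about 2 mm. The wrist camera is an equidistant fisheye: a pixel r from the principal point sees the ray r / f radians off the axis. A picture is of the moment at which its call begins: read the wrist's pose just before it.
- job_done(): hands the job in; it is judged then, once.
The state is a dict: "time_s": time; "qpos": joint angles; "dq": joint speeds; "tau": joint torques, N m; "tcp_pos": TCP position; "tool_rot": TCP orientation; "force": force on the tool from outside, world axes, zero at the start; "torque": the same for the moment, N m; "opening": finger opening in mm; "grip_force": force on a finger pad.
Only numpy, scipy, OpenCV 4.12 (cv2) and the standard library are available. Lean on these libraries where they do the work, as an engineer would, in place of code of your own. Each camera call takes 0.05 s, during which the arm holds its last target. There are 200 camera calls.

### The job

Put each block plane that is on the bench on its own beam of the display stand: sole down and centred along the narrow sloping beam, knob end up the slope, heel up against the lip at the low end. Lay all the little boxes of spare irons flat on the floor of the open drawer, none on top of another, then push the drawer fully shut. Leave the jar, tape, spanner and other tools where they are.

Things in the scene. Friction and masses are not known exactly. Their poses are not given: they have to be found in the camera images.
- plane1: dark steel block plane (hand tool), 100 long (x) x 38 wide (y), 0.35 kg; body 14 high over the full length, 32 high from x = -34 to 26 (flat parallel sides, grip there), steel cap and brass screw on top up to 46; dark wooden knob (22 wide, top at 35) at x = 38. Origin: centre of the flat sole; x points to the toe (knob end), z up. May be absent.
- plane1_toe (a point): lower edge of the toe (knob end) of plane1, 50 in front of its origin
- plane2: dark steel block plane (hand tool), 100 long (x) x 38 wide (y), 0.35 kg; body 14 high over the full length, 32 high from x = -34 to 26 (flat parallel sides, grip there), steel cap and brass screw on top up to 46; dark wooden knob (22 wide, top at 35) at x = 38. Origin: centre of the flat sole; x points to the toe (knob end), z up. May be absent.
- plane2_toe (a point): lower edge of the toe (knob end) of plane2, 50 in front of its origin
- plane3: dark steel block plane (hand tool), 100 long (x) x 38 wide (y), 0.35 kg; body 14 high over the full length, 32 high from x = -34 to 26 (flat parallel sides, grip there), steel cap and brass screw on top up to 46; dark wooden knob (22 wide, top at 35) at x = 38. Origin: centre of the flat sole; x points to the toe (knob end), z up. May be absent.
- plane3_toe (a point): lower edge of the toe (knob end) of plane3, 50 in front of its origin
- pack1: small brown cardboard box of spare plane irons with a dark band around it, 60 (x) x 32 (y) x 24 high, 0.12 kg; origin: centre of the underside. May be absent; may be knocked aside.
- pack2: small brown cardboard box of spare plane irons with a dark band around it, 60 (x) x 32 (y) x 24 high, 0.12 kg; origin: centre of the underside. May be absent; may be knocked aside.
- pack3: small brown cardboard box of spare plane irons with a dark band around it, 60 (x) x 32 (y) x 24 high, 0.12 kg; origin: centre of the underside. May be absent; may be knocked aside.
- rest1: sloping wooden beam 1 of the fixed display stand (1 at its +y end; beams 78 apart), 24 wide, 116 long, on two posts, about 100 above the table (base board 150 x 200 x 14). x runs up the slope (0.28 rad), z square to its top. Lip 10 high at the low end, face at x = -50. Origin: on the beam's top, where a plane's origin lies when it sits centred with its heel (rear end) on the lip.
- rest2: sloping wooden beam 2 of the fixed display stand (1 at its +y end; beams 78 apart), 24 wide, 116 long, on two posts, about 100 above the table (base board 150 x 200 x 14). x runs up the slope (0.28 rad), z square to its top. Lip 10 high at the low end, face at x = -50. Origin: on the beam's top, where a plane's origin lies when it sits centred with its heel (rear end) on the lip.
- rest3: sloping wooden beam 3 of the fixed display stand (1 at its +y end; beams 78 apart), 24 wide, 116 long, on two posts, about 100 above the table (base board 150 x 200 x 14). x runs up the slope (0.28 rad), z square to its top. Lip 10 high at the low end, face at x = -50. Origin: on the beam's top, where a plane's origin lies when it sits centred with its heel (rear end) on the lip.
- cab_drawer0 (a joint): how far the drawer is out, m: 0 shut, 0.166 fully out; it slides out along -x of drawer_floor. Starts 0.12 to 0.145. Friction about 1 N, stays where it is left. When it is out by q, the inner floor is open from above from x = -0.097 (its front wall) to x = q - 0.104 (the cabinet's face), in the frame of drawer_floor.
- drawer_floor (a point): centre of the drawer's inner floor (moves with the drawer), 22 above the table; inner room 195 (x) x 208 (y), walls 6 thick with tops 28 above the floor, front panel 15 thick with its top 37 above the floor. x points into the cabinet, z up. The cabinet (grey, 240 deep x 250 wide x 72 high, fixed) differs in place from start to start.
- cab_drawer0_handle (a point): middle of the drawer's bar handle, 40 above the table, 35 in front of the drawer's front; the bar runs along y, 120 long, about 10 thick
- jar: bystander, to be left alone: squat glass jar with an orange cap, 52 across, 58 high; origin at the underside
- tape: bystander, to be left alone: roll of black tape lying flat, 68 across, 25 high; origin at the underside
- spanner: bystander, to be left alone: small steel spanner, 100 long (x), 38 wide at the head, 8 high, origin at mid length; origin at the underside
- hammer: bystander, to be left alone: hammer lying at the left side of the table (+y), 260 long (x); origin at the underside
- screwdriver: bystander, to be left alone: yellow screwdriver lying at the right side of the table (-y), 200 long; origin at the underside
Not all that is in view belongs to the job. Leave any pink look-alike of the part that bears rest1 alone.

How it is judged (in metres and radians):
On the way, in this order (a step that is already met when the one before it is completed fails the run):
1. all the boxes of spare irons lie flat in the open drawer (x of pack1 in the frame of drawer_floor between -0.097 and 0.097 m and y of pack1 in the frame of drawer_floor between -0.104 and 0.104 m and z of pack1 in the frame of drawer_floor between -0.006 and 0.006 m and angle between each of pack1, pack2, pack3's own z axis and vertical below 0.15 rad and x of pack2 in the frame of drawer_floor between -0.097 and 0.097 m and y of pack2 in the frame of drawer_floor between -0.104 and 0.104 m and z of pack2 in the frame of drawer_floor between -0.006 and 0.006 m and x of pack3 in the frame of drawer_floor between -0.097 and 0.097 m and y of pack3 in the frame of drawer_floor between -0.104 and 0.104 m and z of pack3 in the frame of drawer_floor between -0.006 and 0.006 m and value of joint cab_drawer0 above 0.03 m), for 0.2 s.
2. the drawer is pushed shut (value of joint cab_drawer0 below 0.006 m), for 0.2 s.
At the end, for the whole second after the job is handed in: Every plane present sits on a beam: sole on the beam within 4 mm, sideways within 9 mm of the beam's middle, heel within 9 mm of the lip, along the beam within 0.15 rad, knob end uphill; every box present lies flat on the drawer's floor; the drawer is within 6 mm of shut; all at rest (((x of plane1 in the frame of rest1 between -0.004 and 0.009 m and y of plane1 in the frame of rest1 between -0.009 and 0.009 m and z of plane1 in the frame of rest1 between -0.004 and 0.004 m and angle between the x axis of plane1 and the x axis of rest1, either way round below 0.15 rad and angle between the z axis of plane1 and the z axis of rest1, either way round below 0.1 rad and x of plane1_toe in the frame of rest1 above 0.03 m) or (x of plane1 in the frame of rest2 between -0.004 and 0.009 m and y of plane1 in the frame of rest2 between -0.009 and 0.009 m and z of plane1 in the frame of rest2 between -0.004 and 0.004 m and angle between the x axis of plane1 and the x axis of rest2, either way round below 0.15 rad and angle between the z axis of plane1 and the z axis of rest2, either way round below 0.1 rad and x of plane1_toe in the frame of rest2 above 0.03 m) or (x of plane1 in the frame of rest3 between -0.004 and 0.009 m and y of plane1 in the frame of rest3 between -0.009 and 0.009 m and z of plane1 in the frame of rest3 between -0.004 and 0.004 m and angle between the x axis of plane1 and the x axis of rest3, either way round below 0.15 rad and angle between the z axis of plane1 and the z axis of rest3, either way round below 0.1 rad and x of plane1_toe in the frame of rest3 above 0.03 m)) and ((x of plane2 in the frame of rest1 between -0.004 and 0.009 m and y of plane2 in the frame of rest1 between -0.009 and 0.009 m and z of plane2 in the frame of rest1 between -0.004 and 0.004 m and angle between the x axis of plane2 and the x axis of rest1, either way round below 0.15 rad and angle between the z axis of plane2 and the z axis of rest1, either way round below 0.1 rad and x of plane2_toe in the frame of rest1 above 0.03 m) or (x of plane2 in the frame of rest2 between -0.004 and 0.009 m and y of plane2 in the frame of rest2 between -0.009 and 0.009 m and z of plane2 in the frame of rest2 between -0.004 and 0.004 m and angle between the x axis of plane2 and the x axis of rest2, either way round below 0.15 rad and angle between the z axis of plane2 and the z axis of rest2, either way round below 0.1 rad and x of plane2_toe in the frame of rest2 above 0.03 m) or (x of plane2 in the frame of rest3 between -0.004 and 0.009 m and y of plane2 in the frame of rest3 between -0.009 and 0.009 m and z of plane2 in the frame of rest3 between -0.004 and 0.004 m and angle between the x axis of plane2 and the x axis of rest3, either way round below 0.15 rad and angle between the z axis of plane2 and the z axis of rest3, either way round below 0.1 rad and x of plane2_toe in the frame of rest3 above 0.03 m)) and ((x of plane3 in the frame of rest1 between -0.004 and 0.009 m and y of plane3 in the frame of rest1 between -0.009 and 0.009 m and z of plane3 in the frame of rest1 between -0.004 and 0.004 m and angle between the x axis of plane3 and the x axis of rest1, either way round below 0.15 rad and angle between the z axis of plane3 and the z axis of rest1, either way round below 0.1 rad and x of plane3_toe in the frame of rest1 above 0.03 m) or (x of plane3 in the frame of rest2 between -0.004 and 0.009 m and y of plane3 in the frame of rest2 between -0.009 and 0.009 m and z of plane3 in the frame of rest2 between -0.004 and 0.004 m and angle between the x axis of plane3 and the x axis of rest2, either way round below 0.15 rad and angle between the z axis of plane3 and the z axis of rest2, either way round below 0.1 rad and x of plane3_toe in the frame of rest2 above 0.03 m) or (x of plane3 in the frame of rest3 between -0.004 and 0.009 m and y of plane3 in the frame of rest3 between -0.009 and 0.009 m and z of plane3 in the frame of rest3 between -0.004 and 0.004 m and angle between the x axis of plane3 and the x axis of rest3, either way round below 0.15 rad and angle between the z axis of plane3 and the z axis of rest3, either way round below 0.1 rad and x of plane3_toe in the frame of rest3 above 0.03 m)) and x of pack1 in the frame of drawer_floor between -0.097 and 0.097 m and y of pack1 in the frame of drawer_floor between -0.104 and 0.104 m and z of pack1 in the frame of drawer_floor between -0.006 and 0.006 m and angle between each of pack1, pack2, pack3's own z axis and vertical below 0.15 rad and x of pack2 in the frame of drawer_floor between -0.097 and 0.097 m and y of pack2 in the frame of drawer_floor between -0.104 and 0.104 m and z of pack2 in the frame of drawer_floor between -0.006 and 0.006 m and x of pack3 in the frame of drawer_floor between -0.097 and 0.097 m and y of pack3 in the frame of drawer_floor between -0.104 and 0.104 m and z of pack3 in the frame of drawer_floor between -0.006 and 0.006 m and value of joint cab_drawer0 below 0.006 m and linear speed of each of plane1, plane2, plane3, pack1, pack2, pack3 below 0.02 m/s); the robot touches nothing.
It fails at once if the jar is moved by more than 6 cm (distance of jar from where it was at the start of the episode above 0.06 m).
It fails at once if the tape is moved by more than 6 cm (distance of tape from where it was at the start of the episode above 0.06 m).
It fails at once if the spanner is moved by more than 6 cm (distance of spanner from where it was at the start of the episode above 0.06 m).
It fails at once if the hammer is moved by more than 6 cm (distance of hammer from where it was at the start of the episode above 0.06 m).
It fails at once if the screwdriver is moved by more than 6 cm (distance of screwdriver from where it was at the start of the episode above 0.06 m).
Of plane1, plane2, plane3, pack1, pack2, pack3 only 5 to 6 are there at a start; the rules pass over those that are not, and their reading is None.
At some moment in a run one of pack1, pack2, pack3 may be knocked a few centimetres aside while the robot is not near it.
Once in a run the grip may slacken for a moment while it holds something.
It also fails if it takes over 208 s, if anything falls off the work surface, if the arm or the gripper's body presses on something with over 40 N, if the wrist force passes 120 N, or if a joint passes its speed limit or range.

## Working session

There is one attempt and no reset: what is moved stays moved. The work goes in short steps, Python scripts to look and compute and a tool call to move; the robot and the scene stay as the last step left them, time stands still between calls to the robot, and variables do not carry over. Pictures are saved under pics/ and viewed, at most 14 in all, crops included, and the job is handed in when it is done.

Besides the shell and the picture viewer there is one more tool, called after "Emit:" in YAML: its name, and indented under it one key for each argument. drive_tool: Moves the arm, as the interface text tells. Its arguments: {"type":"object","properties":{"plan":{"type":"array","items":{"type":"array","items":{"type":"number"}}},"force":{"type":"number"}},"required":["plan"]}

```bash
mkdir -p pics; ls; cat > h.py <<'E'
import numpy as np, cv2
from station import state, read_camera
def cloud(c):
    Z=c["range_z"].astype(float);K=np.array(c["K"]);v,u=np.indices(Z.shape)
    P=np.stack([(u-K[0,2])/K[0,0]*Z,(v-K[1,2])/K[1,1]*Z,Z],-1)
    W=(P-np.array(c["t"]))@np.array(c["R"]); W[Z<=0]=np.nan
    return W
E
python3 - <<'E'
from h import *
a=read_camera("scene");b=read_camera("side")
np.savez("c0.npz",**{n+k:np.array(c[k]) for n,c in(("a",a),("b",b)) for k in("color","range_z","K","R","t")})
for n,c in(("scene",a),("side",b)):
    cv2.imwrite(f"pics/{n}0.png",cv2.resize(c["color"][:,:,::-1],(800,600),interpolation=cv2.INTER_CUBIC))
    R=np.array(c["R"]);print(n,-R.T@np.array(c["t"]),R[2])
# top-down ortho of both
W=np.concatenate([cloud(a).reshape(-1,3),cloud(b).reshape(-1,3)]);C=np.concatenate([a["color"].reshape(-1,3),b["color"].reshape(-1,3)])
print(np.nanmin(W,0),np.nanmax(W,0))
print(state())
E
```

```text
pics
scene [1313.6090219  -547.78883779 1151.69146741] [-0.52748718  0.39378376 -0.75278923]
side [  513.28624423 -1319.16421571  1360.95226726] [ 0.02742153  0.71518051 -0.69840168]
[-1919.15865623 -1073.56634314  -785.39152284] [2209.53408075 2055.18523308  782.08264674]
{'time_s': 0.1, 'qpos': array([-1.38318867,  0.52192748, -0.03631196,  1.59991734,  0.02121403,
        1.02112418, -0.11280507]), 'dq': array([-1.49037902e-04, -6.65262102e-04, -4.30918637e-04, -1.44880152e-03,
       -2.76766528e-04, -6.69314083e-05, -4.31014288e-04]), 'tau': array([ 3.31138348e-03, -9.28488779e+01,  1.98333062e+00, -3.70527649e+01,
        1.80366280e-02,  5.48780226e-03,  1.07840137e-05]), 'tcp_pos': array([159.32134983, 604.051706  , 230.81230243]), 'tool_rot': array([-4.03873176e-01, -3.11548485e+00,  1.55556738e-03]), 'force': array([-0.71869742,  0.30110065,  0.24564942]), 'torque': array([-0.02039831, -0.01620941,  0.03264505]), 'grip_force': 0.0, 'opening': 85.33291889809735}
```

View pics/scene0.png

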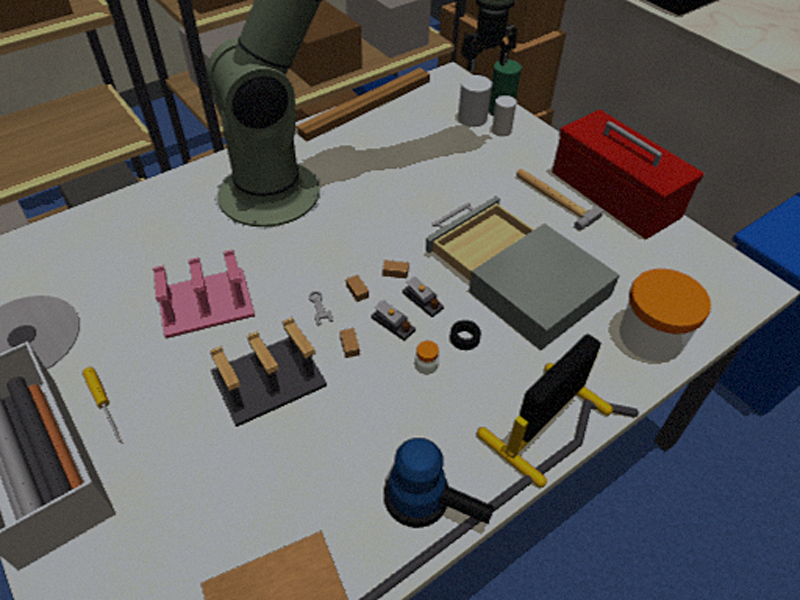

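View pics/side0.png

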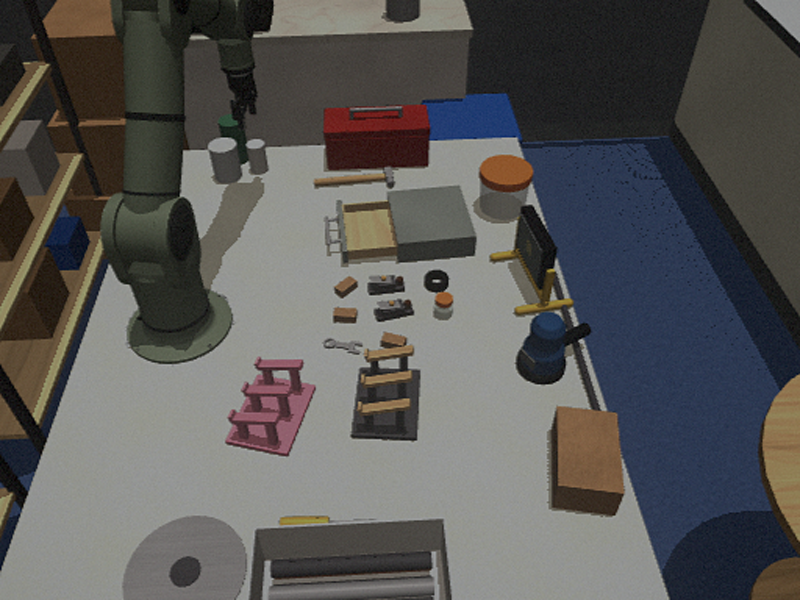

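The scene shows two planes (scene px (393,319), (423,295)), three boxes ((357,288), (396,268), (349,342)), and the drawer open. There are two stands: the pink look-alike at (205,290), and the wooden one on a dark base at (265,370). The wooden one fits the description.

```bash
cat > an.py <<'E'
from h import *
def load(f):
    d=np.load(f);return {n:{k:d[n+k] for k in("color","range_z","K","R","t")} for n in "ab"}
def ortho(cs,x0=350,x1=900,y0=-330,y1=380,s=1):
    W=np.concatenate([cloud(c).reshape(-1,3) for c in cs]);C=np.concatenate([c["color"].reshape(-1,3) for c in cs])
    ok=np.isfinite(W).all(1)&(W[:,2]>-20)&(W[:,2]<200)
    W=W[ok];C=C[ok];o=np.argsort(W[:,2]);W=W[o];C=C[o]
    return W,C
E
python3 - <<'E'
from an import *
d=load("c0.npz")
for n in "ab":
    W,C=ortho([d[n]])
    m=(W[:,0]>350)&(W[:,0]<950)&(W[:,1]>-350)&(W[:,1]<400)
    W=W[m];C=C[m]
    t=W[abs(W[:,2])<8]; print(n,"table z",np.median(t[:,2]))
    S=2.0;H=np.zeros((300,375),np.uint8)
    sel=W[:,2]>9
    ix=((W[sel,0]-350)/S).astype(int);iy=((W[sel,1]+350)/S).astype(int)
    H[ix.clip(0,299),iy.clip(0,374)]=255
    H=cv2.morphologyEx(H,cv2.MORPH_CLOSE,np.ones((3,3)))
    k,L,st,ce=cv2.connectedComponentsWithStats(H)
    lab=L[((W[:,0]-350)/S).astype(int).clip(0,299),((W[:,1]+350)/S).astype(int).clip(0,374)]
    for i in range(1,k):
        if st[i,4]<60: continue
        p=W[(lab==i)&sel];c=C[(lab==i)&sel]
        r=cv2.minAreaRect(p[:,:2].astype(np.float32))
        print(n,i,len(p),"c",np.round(r[0]),"size",np.round(r[1]),"ang",round(r[2]),"zmax",round(np.percentile(p[:,2],97)),"rgb",np.median(c,0))
E
```

```text
a table z 0.5625904264482704
a 1 28 c [ 357. -255.] size [40. 13.] ang 89 zmax 17 rgb [160.   94.5 116. ]
a 9 33 c [394. 296.] size [50. 12.] ang 87 zmax 51 rgb [114. 112. 112.]
a 17 140 c [438.  -7.] size [34. 62.] ang 83 zmax 28 rgb [133.   95.   57.5]
a 19 146 c [440. 101.] size [60. 38.] ang 45 zmax 29 rgb [133.  95.  58.]
a 24 1410 c [488. 305.] size [144. 204.] ang 9 zmax 61 rgb [154. 138.  94.]
a 31 2019 c [ 537. -275.] size [159. 154.] ang 83 zmax 112 rgb [57. 54. 57.]
a 41 312 c [551.  97.] size [100.  41.] ang 6 zmax 45 rgb [59. 55. 55.]
a 42 332 c [567.   2.] size [101.  43.] ang 13 zmax 45 rgb [60. 54. 56.]
a 43 167 c [ 560. -109.] size [33. 67.] ang 69 zmax 28 rgb [134.  96.  58.]
a 45 3417 c [695. 307.] size [228. 196.] ang 4 zmax 77 rgb [102. 106. 101.]
a 48 244 c [692. 108.] size [66. 69.] ang 45 zmax 29 rgb [11. 11. 13.]
a 50 269 c [700.  -7.] size [48. 50.] ang 75 zmax 62 rgb [125.  92.  26.]
a 55 612 c [909. 383.] size [82. 33.] ang 0 zmax 143 rgb [78. 76. 65.]
a 56 1142 c [ 911. -209.] size [ 77. 103.] ang 0 zmax 167 rgb [18. 39. 67.]
a 58 155 c [918. -19.] size [
[... 1376 characters left out ...]
zmax 30 rgb [32. 30. 29.]
b 436 25 c [675. 125.] size [27. 17.] ang 22 zmax 31 rgb [31. 32. 28.]
b 440 44 c [679. 353.] size [43. 45.] ang 21 zmax 80 rgb [100.  103.   96.5]
b 456 172 c [696. -11.] size [46. 52.] ang 65 zmax 63 rgb [107.5  89.   72. ]
b 479 25 c [707. 312.] size [25. 41.] ang 86 zmax 77 rgb [101. 104.  98.]
b 541 32 c [750. 279.] size [51. 22.] ang 33 zmax 78 rgb [100.  102.   95.5]
b 650 982 c [ 904. -217.] size [88. 92.] ang 87 zmax 167 rgb [31. 37. 45.]
b 659 401 c [907. 379.] size [33. 85.] ang 79 zmax 143 rgb [81. 79. 72.]
b 669 86 c [918. -22.] size [63. 24.] ang 8 zmax 28 rgb [133.5 107.5  51. ]
b 677 657 c [937. 107.] size [ 35. 217.] ang 7 zmax 199 rgb [38. 40. 36.]
```

```bash
python3 - <<'E'
from an import *
from scipy.spatial.transform import Rotation as Ro
d=load("c0.npz")
s=state();print("R",Ro.from_rotvec(s["tool_rot"]).as_matrix().round(3).tolist(), read_camera("wrist")["mount"])
for n in "ab":
    W,C=ortho([d[n]])
    C=C.astype(int)
    # cabinet top
    p=W[(abs(W[:,2]-74)<8)&(W[:,0]>560)&(W[:,0]<880)&(W[:,1]>130)&(W[:,1]<480)]
    r=cv2.minAreaRect(p[:,:2].astype(np.float32));print(n,"cab",r,np.median(p[:,2]))
    # drawer parts
    m=(W[:,0]>330)&(W[:,0]<600)&(W[:,1]>150)&(W[:,1]<460)
    for lo,hi in((12,32),(45,54),(54,75)):
        q=W[m&(W[:,2]>lo)&(W[:,2]<hi)]
        r=cv2.minAreaRect(q[:,:2].astype(np.float32));print(n,"drawer",lo,np.round(r[0]),np.round(r[1]),round(r[2],1),len(q),np.percentile(q,[2,98],axis=0).round().tolist())
    # beams
    m=(W[:,0]>440)&(W[:,0]<640)&(W[:,1]>-390)&(W[:,1]<-170)&(W[:,2]>75)&(C[:,0]-C[:,2]>35)
    q=W[m];sh=(q[:,:2]/4).astype(int);
    im=np.zeros((60,60),np.uint8);im[((q[:,0]-430)/4).astype(int),((q[:,1]+400)/4).astype(int)]=255
    im=cv2.morphologyEx(im,cv2.MORPH_CLOSE,np.ones((3,3)))
    k,L=cv2.connectedComponents(im)
    l=L[((q[:,0]-430)/4).astype(int),((q[:,1]+400)/4).astype(int)]
    for i in range(1,k):
        b=q[l==i]
        if len(b)<40: continue
        r=cv2.minAreaRect(b[:,:2].astype(np.float32));A=np.c_[b-b.mean(0)];
        pl=np.linalg.lstsq(np.c_[b[:,:2]-b[:,:2].mean(0),np.ones(len(b))],b[:,2],rcond=None)[0]
        print(n,"beam",len(b),np.round(r[0],1),np.round(r[1]),round(r[2],1),"z range",np.percentile(b[:,2],[3,97]).round(),"slope",pl.round(2))
E
```

```text
R [[-0.967, 0.255, -0.0], [0.255, 0.967, -0.001], [-0.0, -0.001, -1.0]] [[ 4.68008774e-04 -9.48100018e-01 -3.17971911e-01  8.19582341e+01]
 [ 9.99999741e-01  2.70062386e-04  6.66607622e-04  3.65373761e-01]
 [-5.46138445e-04 -3.17972141e-01  9.48099900e-01 -1.42247860e+02]
 [ 0.00000000e+00  0.00000000e+00  0.00000000e+00  1.00000000e+00]]
a cab ((729.8121948242188, 340.7518310546875), (306.0919189453125, 257.1452331542969), 4.689901351928711) 72.53902698802395
a drawer 12 [509. 317.] [165. 235.] 3.6 1104 [[439.0, 208.0, 17.0], [555.0, 429.0, 31.0]]
a drawer 45 [489. 321.] [206. 247.] 2.8 294 [[387.0, 202.0, 45.0], [568.0, 436.0, 54.0]]
a drawer 54 [512. 326.] [185. 253.] 2.8 440 [[420.0, 203.0, 54.0], [599.0, 447.0, 75.0]]
a beam 223 [ 527.3 -373.4] [ 23. 118.] 83.4 z range [ 86. 117.] slope [ 2.3000e-01 -2.0000e-02  1.0203e+02]
a beam 215 [ 536.  -296.2] [ 24. 117.] 83.6 z range [ 87. 117.] slope [ 2.200e-01 -2.000e-02  1.018e+02]
a beam 205 [ 544.8 -218.7] [ 24. 117.] 82.8 z range [ 87. 117.] slope [ 2.3000e-01 -3.0000e-02  1.0193e+02]
b cab ((730.388427734375, 339.9971008300781), (303.15411376953125, 265.02032470703125), 4.10216760635376) 72.67633256216196
b drawer 12 [507. 305.] [166. 274.] 4.2 849 [[442.0, 208.0, 15.0], [585.0, 434.0, 31.0]]
b drawer 45 [487. 318.] [207. 248.] 3.4 174 [[383.0, 201.0, 45.0], [594.0, 438.0, 53.0]]
b drawer 54 [512. 328.] [184. 255.] 2.5 262 [[421.0, 205.0, 54.0], [599.0, 446.0, 75.0]]
b beam 180 [ 526.1 -373.4] [ 27. 115.] 83.4 z range [ 87. 118.] slope [  0.23  -0.12 101.4 ]
b beam 164 [ 534.3 -296.8] [ 28. 115.] 82.2 z range [ 88. 116.] slope [  0.23  -0.16 101.62]
b beam 151 [ 544.2 -219.8] [ 31. 115.] 80.9 z range [ 88. 117.] slope [ 2.3000e-01 -1.0000e-01  1.0169e+02]
```

```bash
python3 - <<'E'
from an import *
d=load("c0.npz");c=d["a"]["color"]
cv2.imwrite("pics/crop1.png",cv2.resize(c[150:275,120:300,::-1],(792,550),interpolation=cv2.INTER_CUBIC))
E
```

```text
(no output)
```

View pics/crop1.png

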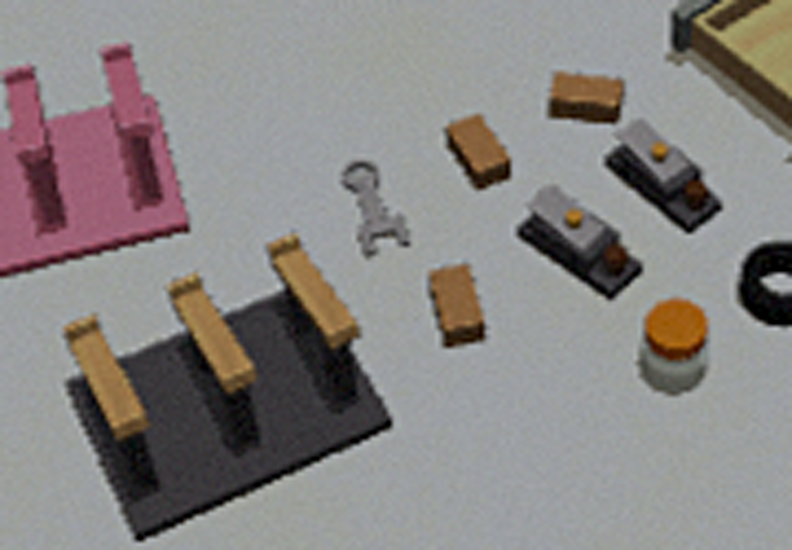

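The crop confirms the wooden stand on a dark base, with its lips at the −x ends and the slope rising to +x. Both plane knobs point +x. The pink stand is upper left and will be left alone. Next I'll refine the drawer and lip.

```bash
python3 - <<'E'
from an import *
d=load("c0.npz")
W,C=ortho([d["a"],d["b"]]);C=C.astype(int)
def line(P,ax,lo,hi,step,fn):
    xs=[];ys=[]
    for a in np.arange(lo,hi,step):
        q=P[(P[:,1-ax]>=a)&(P[:,1-ax]<a+step)]
        if len(q)>3: xs.append(a+step/2);ys.append(fn(q[:,ax]))
    f=np.polyfit(xs,ys,1);print("   slope deg",round(np.degrees(np.arctan(f[0])),1),"at mid",round(np.mean(xs)),round(np.polyval(f,np.mean(xs)),1),"resid",np.round(np.std(np.array(ys)-np.polyval(f,xs)),1))
top=W[(abs(W[:,2]-72.5)<5)&(W[:,0]>540)&(W[:,0]<860)&(W[:,1]>150)&(W[:,1]<460)]
print("cab front x(y)");line(top,0,220,430,15,lambda v:np.percentile(v,3))
print("cab right y(x)");line(top[top[:,0]<800],1,620,790,15,lambda v:np.percentile(v,2))
print("cab left y(x)");line(top[top[:,0]<800],1,620,790,15,lambda v:np.percentile(v,98))
fp=W[(W[:,2]>54)&(W[:,2]<66)&(W[:,0]>390)&(W[:,0]<470)&(W[:,1]>190)&(W[:,1]<450)]
print("front panel top outer, inner");line(fp,0,215,430,15,lambda v:np.percentile(v,5));line(fp,0,215,430,15,lambda v:np.percentile(v,95))
print("panel y ext",np.percentile(fp[:,1],[1,99]))
h=W[(W[:,2]>30)&(W[:,2]<54)&(W[:,0]>340)&(W[:,0]<412)&(W[:,1]>190)&(W[:,1]<450)]
print("handle");line(h,0,240,400,15,np.median)
for n,(bx,by) in {"r1":(544.8,-218.7),"r3":(527.3,-373.4)}.items():
    a=np.radians(-6.45);e=np.array([np.cos(a),np.sin(a)]);f=np.array([-e[1],e[0]])
    r=W[:,:2]-[bx,by];u=r@e;v=r@f
    m=(abs(v)<10)&(abs(u)<75)&(W[:,2]>70)&(W[:,2]<140);u=u[m];z=W[m,2]
    g=abs(u)<40;p=np.polyfit(u[g],z[g],1);res=z-np.polyval(p,u)
    print(n,p,[(k,round(np.median(res[(u>=k)&(u<k+3)]),1),int(((u>=k)&(u<k+3)).sum())) for k in [*range(-66,-40,3),*range(45,66,3)] if ((u>=k)&(u<k+3)).sum()])
    w=W[(abs(u_:=r@e)<45)&(abs(v)<20)&(W[:,2]>80)];vv=(w[:,:2]-[bx,by])@f;print("  v ext",np.percentile(vv,[1,5,95,99]).round(1))
for n,(c,an) in {"A":((551,97),6),"B":((567,2),8)}.items():
    m=(np.hypot(W[:,0]-c[0],W[:,1]-c[1])<62)&(W[:,2]>9)
    q=W[m];t=q[(q[:,2]>18)]  # upper body + knob
    print(n,"low",cv2.minAreaRect(q[:,:2].astype(np.float32)),"up",cv2.minAreaRect(t[(t[:,2]>24)][:,:2].astype(np.float32)),"pca",end=" ")
    z=q[:,:2]-q[:,:2].mean(0);w=np.linalg.eigh(z.T@z)[1][:,1];print(np.degrees(np.arctan2(w[1],w[0])))
E
```

```text
cab front x(y)
   slope deg -3.8 at mid 325 587.2 resid 1.8
cab right y(x)
   slope deg 4.4 at mid 710 215.8 resid 0.5
cab left y(x)
   slope deg -0.5 at mid 710 452.6 resid 1.2
front panel top outer, inner
   slope deg -4.3 at mid 328 423.8 resid 0.9
   slope deg -4.0 at mid 328 438.9 resid 2.4
panel y ext [198.09176723 435.49108653]
handle
   slope deg -3.5 at mid 308 391.2 resid 1.9
r1 [ 0.19374204 98.26750026] [(-60, np.float64(6.8), 7), (-57, np.float64(7.7), 8), (-54, np.float64(3.3), 15), (-51, np.float64(1.2), 15), (-48, np.float64(-2.2), 10), (-45, np.float64(-1.5), 9), (-42, np.float64(1.0), 2), (45, np.float64(7.5), 11), (48, np.float64(7.3), 8), (51, np.float64(6.0), 12), (54, np.float64(0.8), 20), (57, np.float64(-0.7), 4)]
  v ext [-14.3 -12.3  10.2  11.8]
r3 [ 0.1619242  98.22298593] [(-60, np.float64(5.6), 6), (-57, np.float64(6.4), 11), (-54, np.float64(0.1), 18), (-51, np.float64(-3.9), 12), (-48, np.float64(-2.9), 6), (-45, np.float64(-2.3), 12), (-42, np.float64(0.6), 8), (45, np.float64(8.8), 12), (48, np.float64(9.7), 10), (51, np.float64(6.5), 15), (54, np.float64(2.2), 17), (57, np.float64(3.9), 5)]
  v ext [-14.7 -12.5  10.7  13. ]
A low ((550.5582275390625, 96.67247009277344), (101.39826965332031, 50.60312271118164), 10.645157814025879) up ((553.1713256835938, 100.06126403808594), (89.79338073730469, 47.6973762512207), 4.049814224243164) pca -172.14991347337042
B low ((566.7504272460938, 0.244171142578125), (102.58699035644531, 47.563228607177734), 12.148124694824219) up ((569.925048828125, 0.2159881591796875), (91.16458129882812, 47.06291198730469), 14.096994400024414) pca -165.25412307382396
```

Emit:
drive_tool:
  plan:
    - [0.05,-0.08,0,0,-1]
    - [0.1,-0.16,0,2,-1]
    - [0.19,-0.3,0,4,-1]
    - [0.19,-0.3,0,4,-1]
    - [0.19,-0.3,0,6,-1]
    - [0.28,-0.612,-0.05,8,-1]
    - [0.28,-0.612,-0.1,8,-1]
    - [0.28,-0.612,-0.1,8,-1]
    - [0.28,-0.612,-0.1,8,-1]
    - [0.28,-0.612,-0.1,8,-1]
  force: 40

```text
time_s: 1.15
tcp_pos: [376.8, 162.3, 176.7]
tool_rot: [0.185, 3.136, 0.0]
force: [0.7, -0.2, 0.2]
opening: 85.5
grip_force: 0.0
```

Emit:
drive_tool:
  plan:
    - [0.061,-0.171,-0.1,0,-1]
    - [0.061,-0.171,-0.1,0,-1]
    - [0.061,-0.171,-0.1,0,-1]
    - [0.061,-0.171,-0.1,0,-1]
    - [0.061,-0.171,-0.1,0,-1]
    - [0.061,-0.171,-0.1,0,-1]
    - [0.061,-0.171,-0.1,0,-1]

```text
time_s: 1.85
tcp_pos: [437.5, -6.0, 77.3]
tool_rot: [-0.185, -3.136, -0.001]
force: [-0.8, 0.2, -0.0]
opening: 85.3
grip_force: 0.0
```

```bash
cat > wr.py <<'E'
from h import *
from scipy.spatial.transform import Rotation as Ro
def wcloud():
    s=state();c=read_camera("wrist")
    K=np.array(c["K"]);Z=c["range_z"].astype(float);v,u=np.indices(Z.shape)
    x=(u-K[0,2])/K[0,0];y=(v-K[1,2])/K[1,1];r=np.hypot(x,y)+1e-9
    th=r; t=np.tan(np.minimum(th,1.4))
    P=np.stack([x/r*t*Z,y/r*t*Z,Z],-1)
    M=np.array(c["mount"]);T=P@M[:3,:3].T+M[:3,3]
    W=T@Ro.from_rotvec(s["tool_rot"]).as_matrix().T+np.array(s["tcp_pos"]);W[(Z<=0)|(th>1.35)]=np.nan
    return s,c,W,T
E
python3 - <<'E'
from wr import *
s,c,W,T=wcloud();print(s["tcp_pos"],s["tool_rot"])
cv2.imwrite("pics/w1.png",c["color"][:,:,::-1])
C=c["color"].astype(int)
m=(C[...,0]-C[...,2]>35)&(W[...,2]>14)&(W[...,2]<40)
k,L,st,ce=cv2.connectedComponentsWithStats(m.astype(np.uint8))
for i in range(1,k):
    if st[i,4]<150: continue
    p=W[L==i];print(ce[i].round(),len(p),cv2.minAreaRect(p[:,:2].astype(np.float32)),np.median(p[:,2]))
E
```

```text
[437.47898547  -5.99598621  77.27408793] [-1.84507697e-01 -3.13615522e+00 -6.02894081e-04]
[392. 193.] 2605 ((438.8533935546875, 103.59101867675781), (60.47541046142578, 31.27737808227539), 45.168914794921875) 23.704058996956086
[253. 206.] 3324 ((436.49481201171875, -4.69648551940918), (30.95256996154785, 59.72458267211914), 82.92928314208984) 23.664413209907813
[502. 291.] 1154 ((574.0192260742188, 265.1567077636719), (162.51234436035156, 49.4268798828125), 23.98909568786621) 21.823493447814926
[173. 323.] 208 ((544.2727661132812, -88.22154235839844), (31.501789093017578, 14.48023509979248), 14.921686172485352) 23.506809222166666
```

View pics/w1.png

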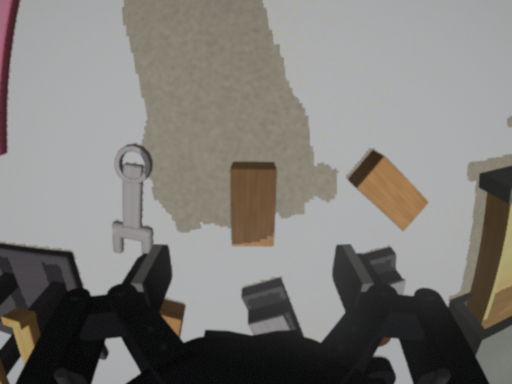

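The wrist view shows the box at (253,206), centred between the fingers. Its measured height (23.7) and size (60×31) match. I'll descend and grip.

Emit:
drive_tool:
  plan:
    - [-0.001,0.001,-0.04,0,-1]
    - [-0.001,0.001,-0.075,0,-1]
    - [-0.001,0.001,-0.075,0,-1]
    - [-0.001,0.001,-0.075,0,1]
    - [-0.001,0.001,-0.075,0,1]
    - [-0.001,0.001,-0.075,0,1]
    - [-0.001,0.001,-0.075,0,1]
    - [-0.001,0.001,-0.075,0,1]
    - [-0.001,0.001,-0.075,0,1]
  force: 40

```text
time_s: 2.8
tcp_pos: [437.4, -5.7, 3.3]
tool_rot: [0.186, 3.134, 0.001]
force: [-2.9, 0.4, 22.1]
opening: 31.4
grip_force: 37.9
```

Emit:
drive_tool:
  plan:
    - [0,0,0.05,0,1]
    - [0,0,0.1,0,1]
    - [0.064,0.267,0.1,5,1]
    - [0.064,0.267,0.1,11,1]
    - [0.064,0.267,0.1,11,1]
    - [0.064,0.267,0.1,11,1]
    - [0.064,0.267,0.1,11,1]
    - [0.064,0.267,0.1,11,1]
    - [0.064,0.267,0.1,11,1]
    - [0.064,0.267,0.1,11,1]

```text
time_s: 3.8
tcp_pos: [500.4, 261.1, 102.3]
tool_rot: [-0.117, 3.139, -0.0]
force: [0.7, -0.1, -1.6]
opening: 31.4
grip_force: 42.3
```

```bash
python3 - <<'E'
from wr import *
s,c,W,T=wcloud();print(s["tcp_pos"],s["tool_rot"],s["opening"],s["grip_force"])
cv2.imwrite("pics/w2.png",c["color"][:,:,::-1])
E
```

```text
[500.35142837 261.13472427 102.31888411] [-1.16926880e-01  3.13928359e+00 -3.73034434e-04] 31.391605875276756 42.33398795127869
```

View pics/w2.png

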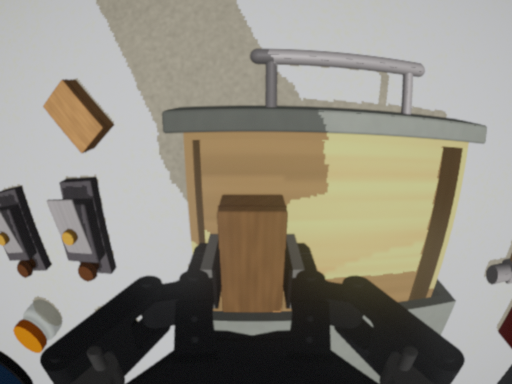

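Emit:
drive_tool:
  plan:
    - [0,0,-0.04,0,1]
    - [0,0,-0.074,0,1]
    - [0,0,-0.076,0,1]
    - [0,0,-0.076,0,-0.08]
    - [0,0,-0.076,0,-0.08]
    - [0,0,-0.076,0,-0.08]
    - [0,0,-0.076,0,-0.08]
    - [0,0,-0.03,0,-0.08]
    - [0,0,0.02,0,-0.08]
    - [0,0,0.02,0,-0.08]

```text
time_s: 4.85
tcp_pos: [503.1, 262.3, 127.9]
tool_rot: [-0.115, 3.132, 0.007]
force: [0.5, -0.7, -1.1]
opening: 45.9
grip_force: 0.0
```

Emit:
drive_tool:
  plan:
    - [-0.0616,-0.1575,0,20,-1]
    - [-0.0616,-0.1575,0,41,-1]
    - [-0.0616,-0.1575,0,41,-1]
    - [-0.0616,-0.1575,0,41,-1]
    - [-0.0616,-0.1575,0,41,-1]
    - [-0.0616,-0.1575,-0.05,41,-1]
    - [-0.0616,-0.1575,-0.05,41,-1]
    - [-0.0616,-0.1575,-0.05,41,-1]

```text
time_s: 5.65
tcp_pos: [438.4, 103.5, 72.4]
tool_rot: [1.207, -2.898, 0.0]
force: [0.6, 0.4, 0.1]
opening: 85.7
grip_force: 0.0
```

```bash
cat > look.py <<'E'
from wr import *
def packs():
    s,c,W,T=wcloud();print(s["tcp_pos"].round(1),"yaxis deg",np.degrees(np.arctan2(*Ro.from_rotvec(s["tool_rot"]).as_matrix()[[1,0],[1,1]])).round(1),s["opening"].round(1),"q7",s["qpos"][6].round(2))
    C=c["color"].astype(int)
    m=(C[...,0]-C[...,2]>35)&(W[...,2]>14)&(W[...,2]<55)
    k,L,st,ce=cv2.connectedComponentsWithStats(m.astype(np.uint8))
    for i in range(1,k):
        if st[i,4]<150: continue
        p=W[L==i];r=cv2.minAreaRect(p[:,:2].astype(np.float32));print(ce[i].round(),len(p),np.round(r[0],1),np.round(r[1]),round(r[2]),"z",np.median(p[:,2]).round(1))
    return s,c,W,T
E
python3 -c "
from look import *
packs()"
```

```text
Traceback (most recent call last):
  File "look.py", line 3, in packs
    s,c,W,T=wcloud();print(s["tcp_pos"].round(1),"yaxis deg",np.degrees(np.arctan2(*Ro.from_rotvec(s["tool_rot"]).as_matrix()[[1,0],[1,1]])).round(1),s["opening"].round(1),"q7",s["qpos"][6].round(2))
                                                                                                                                                      ^^^^^^^^^^^^^^^^^^
AttributeError: 'float' object has no attribute 'round'
```

```bash
sed -i 's/s\["opening"\].round(1)/round(s["opening"],1)/' look.py; python3 -c "
from look import *
packs()"
```

```text
[439.2 103.8  73.3] yaxis deg 135.2 85.6 q7 1.86
[  4. 131.] 257 [538.6 -91.7] [34. 16.] 32 z 23.3
[252. 209.] 3402 [439.  103.7] [60. 31.] 45 z 23.7
[ 51. 234.] 215 [566.4   1.2] [14. 27.] 79 z 44.0
[ 48. 265.] 152 [602.2  13. ] [16. 16.] 64 z 33.9
[ 12. 305.] 309 [680.9   2.7] [39. 14.] 72 z 49.2
[387. 369.] 1115 [469.6 345.6] [158.  47.] 77 z 21.9
[497. 369.] 213 [361.9 597. ] [46. 17.] 3 z 21.3
```

Emit:
drive_tool:
  plan:
    - [0,0,-0.04,0,-1]
    - [0,0,-0.069,0,-1]
    - [0,0,-0.069,0,-1]
    - [0,0,-0.069,0,1]
    - [0,0,-0.069,0,1]
    - [0,0,-0.069,0,1]
    - [0,0,-0.069,0,1]
    - [0,0,-0.069,0,1]
    - [0,0,-0.02,0,1]
    - [0,0,0.03,0,1]
  force: 40

```text
time_s: 6.75
tcp_pos: [437.8, 103.3, 102.6]
tool_rot: [1.207, -2.897, -0.001]
force: [1.1, -1.2, 0.1]
opening: 31.1
grip_force: 42.1
```

Emit:
drive_tool:
  plan:
    - [0.057,0.2195,0,-8,1]
    - [0.057,0.2195,0,-16,1]
    - [0.057,0.2195,0,-25,1]
    - [0.057,0.2195,0,-33,1]
    - [0.057,0.2195,0,-41,1]
    - [0.057,0.2195,0,-41,1]
    - [0.057,0.2195,0,-41,1]
    - [0.057,0.2195,0,-41,1]
    - [0.057,0.2195,-0.04,-41,1]
    - [0.057,0.2195,-0.04,-41,1]

```text
time_s: 7.75
tcp_pos: [494.2, 320.7, 59.0]
tool_rot: [0.115, -3.135, 0.005]
force: [-0.5, -0.9, -0.8]
opening: 31.5
grip_force: 42.1
```

```bash
python3 -c "
from look import *
packs()"
```

```text
[494.2 320.7  59. ] yaxis deg 94.2 31.5 q7 1.03
[259. 206.] 38724 [498.9 325.5] [121. 221.] 4 z 22.3
[ 20. 290.] 166 [586.3 107.6] [15. 17.] 47 z 33.6
[252. 320.] 1758 [577.1 326.9] [49. 63.] 5 z 21.6
[167. 340.] 253 [618.6 257. ] [15. 39.] 59 z 21.5
[337. 340.] 251 [607.2 402.6] [39. 15.] 40 z 21.7
[504. 359.] 547 [683.2 685.6] [ 5. 63.] 90 z 29.6
```

Emit:
drive_tool:
  plan:
    - [0.001,0.002,-0.03,0,1]
    - [0.001,0.002,-0.034,0,1]
    - [0.001,0.002,-0.034,0,1]
    - [0.001,0.002,-0.034,0,-0.08]
    - [0.001,0.002,-0.034,0,-0.08]
    - [0.001,0.002,-0.034,0,-0.08]
    - [0.001,0.002,-0.034,0,-0.08]
    - [0.001,0.002,0.01,0,-0.08]
    - [0.001,0.002,0.06,0,-0.08]
    - [0.001,0.002,0.06,0,-0.08]

```text
time_s: 8.8
tcp_pos: [499.5, 326.6, 128.0]
tool_rot: [-0.115, 3.133, 0.007]
force: [0.7, -0.1, -1.2]
opening: 46.1
grip_force: 0.0
```

```bash
python3 -c "
from look import *
s,c,W,T=packs()
cv2.imwrite('pics/w3.png',c['color'][:,:,::-1])"
```

```text
[499.5 326.6 128. ] yaxis deg 94.2 46.1 q7 1.02
[496. 163.] 2770 [455.2 606.9] [234.  28.] 7 z 22.3
[248. 194.] 37306 [524.3 328.9] [173. 241.] 4 z 22.1
[496. 295.] 1495 [629.6 685.9] [167.   6.] 0 z 35.1
[ 10. 308.] 184 [687.9  10.7] [40. 16.] 39 z 49.4
```

View pics/w3.png

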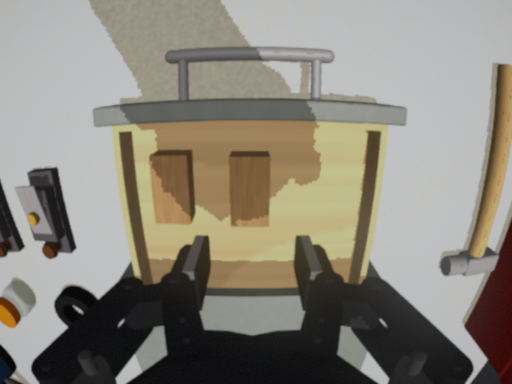

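Two boxes lie flat in the drawer, at (172,188) and (249,188). I'll get the third.

Emit:
drive_tool:
  plan:
    - [0.064,-0.432,0,-8,-1]
    - [0.064,-0.432,0,-16,-1]
    - [0.064,-0.432,0,-25,-1]
    - [0.064,-0.432,0,-25,-1]
    - [0.064,-0.432,0,-25,-1]
    - [0.064,-0.432,0,-25,-1]
    - [0.064,-0.432,0,-25,-1]
    - [0.064,-0.432,0,-25,-1]
    - [0.064,-0.432,0,-25,-1]
    - [0.064,-0.432,-0.02,-25,-1]

```text
time_s: 9.85
tcp_pos: [561.8, -113.2, 103.0]
tool_rot: [0.576, 3.085, -0.003]
force: [1.3, -0.3, -0.2]
opening: 85.2
grip_force: 0.0
```

Emit:
drive_tool:
  plan:
    - [0,0,-0.02,0,-1]
    - [0,0,-0.02,0,-1]
    - [0,0,-0.02,0,-1]

```text
time_s: 10.15
tcp_pos: [560.7, -106.8, 81.9]
tool_rot: [-0.566, -3.089, 0.0]
force: [0.4, 1.2, 1.6]
opening: 85.1
grip_force: 0.0
```

```bash
python3 -c "
from look import *
packs()"
```

```text
[ 560.7 -106.8   81.9] yaxis deg 69.2 85.1 q7 1.43
[493. 106.] 216 [544.6 104.5] [23. 13.] 82 z 44.1
[495. 154.] 186 [586.7 104.3] [16. 16.] 72 z 34.0
[400. 165.] 312 [563.2   5. ] [21. 13.] 45 z 44.4
[250. 204.] 3218 [ 559.7 -107.6] [31. 60.] 69 z 23.6
[415. 208.] 268 [603.1  12. ] [17. 16.] 78 z 34.0
[498. 360.] 373 [970.7 167.7] [96. 64.] 18 z 33.3
```

Emit:
drive_tool:
  plan:
    - [0,0,-0.04,0,-1]
    - [0,0,-0.078,0,-1]
    - [0,0,-0.078,0,-1]
    - [0,0,-0.078,0,1]
    - [0,0,-0.078,0,1]
    - [0,0,-0.078,0,1]
    - [0,0,-0.078,0,1]
    - [0,0,-0.078,0,1]
    - [0,0,-0.03,0,1]
    - [0,0,0.02,0,1]
  force: 40

```text
time_s: 11.2
tcp_pos: [560.0, -106.8, 102.8]
tool_rot: [-0.566, -3.088, 0.0]
force: [0.6, -0.6, -1.1]
opening: 31.3
grip_force: 41.9
```

Emit:
drive_tool:
  plan:
    - [-0.068,0.492,0.01,8,1]
    - [-0.068,0.492,0.01,16,1]
    - [-0.068,0.492,0.01,25,1]
    - [-0.068,0.492,0.01,25,1]
    - [-0.068,0.492,0.01,25,1]
    - [-0.068,0.492,0.01,25,1]
    - [-0.068,0.492,0.01,25,1]
    - [-0.068,0.492,0.01,25,1]
    - [-0.068,0.492,0.01,25,1]
    - [-0.068,0.492,0.01,25,1]

```text
time_s: 12.2
tcp_pos: [492.2, 387.6, 112.9]
tool_rot: [-0.117, 3.139, 0.001]
force: [1.1, -0.0, -1.1]
opening: 31.1
grip_force: 42.0
```

Emit:
drive_tool:
  plan:
    - [0,0,0,0,1]
    - [0,0,0,0,1]
    - [0,0,0,0,1]

```text
time_s: 12.5
tcp_pos: [493.4, 384.0, 112.3]
tool_rot: [-0.114, 3.139, -0.001]
force: [0.9, -0.7, -0.7]
opening: 31.1
grip_force: 42.0
```

```bash
python3 -c "
from look import *
s,c,W,T=packs();print(s['grip_force'])
cv2.imwrite('pics/w4.png',c['color'][:,:,::-1])"
```

```text
[493.4 384.  112.3] yaxis deg 94.2 31.1 q7 0.95
[473. 160.] 3951 [454.9 608.7] [234.  28.] 6 z 22.8
[172. 192.] 31211 [525.8 321.4] [175. 232.] 4 z 22.3
[487. 285.] 2970 [585.2 685.5] [  6. 228.] 90 z 32.6
41.957250237464905
```

View pics/w4.png

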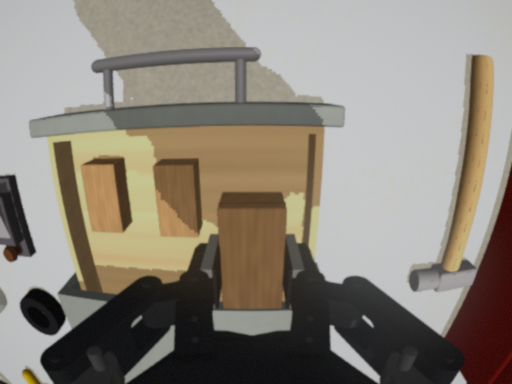

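Emit:
drive_tool:
  plan:
    - [0,-0.002,-0.04,0,1]
    - [0,-0.002,-0.084,0,1]
    - [0,-0.002,-0.086,0,1]
    - [0,-0.002,-0.086,0,-0.08]
    - [0,-0.002,-0.086,0,-0.08]
    - [0,-0.002,-0.086,0,-0.08]
    - [0,-0.002,-0.086,0,-0.08]
    - [0,-0.002,-0.04,0,-0.08]
    - [0,-0.002,0.01,0,-0.08]
    - [0,-0.002,0.01,0,-0.08]

```text
time_s: 13.55
tcp_pos: [495.6, 384.9, 128.5]
tool_rot: [-0.115, 3.132, 0.009]
force: [0.6, 0.7, 0.1]
opening: 46.1
grip_force: 0.0
```

Emit:
drive_tool:
  plan:
    - [-0.06,-0.065,0.0,0,0.5]
    - [-0.06,-0.065,0.0,0,1]
    - [-0.06,-0.065,0.0,0,1]
    - [-0.06,-0.065,0.0,0,1]
    - [-0.06,-0.065,0.0,0,1]

```text
time_s: 14.05
tcp_pos: [433.7, 319.0, 122.4]
tool_rot: [-0.116, 3.138, 0.002]
force: [-0.1, 0.2, -1.4]
opening: -0.2
grip_force: 0.0
```

```bash
python3 - <<'E'
from look import *
s,c,W,T=packs()
cv2.imwrite('pics/w5.png',c['color'][:,:,::-1])
m=(W[...,2]>36)&(W[...,2]<54)&(W[...,0]>340)&(W[...,0]<412)&(W[...,1]>220)&(W[...,1]<420)
h=W[m];print("handle",len(h),h.mean(0),cv2.minAreaRect(h[:,:2].astype(np.float32)))
E
```

```text
[433.7 319.  122.4] yaxis deg 94.2 -0.2 q7 0.96
[491. 214.] 2540 [456.  606.7] [236.  31.] 8 z 22.4
[251. 242.] 14673 [492.3 325.2] [107. 220.] 4 z 22.9
[491. 319.] 1755 [608.4 685.7] [206.   7.] 0 z 35.3
[252. 323.] 244 [587.3 332.9] [14. 41.] 89 z 21.7
[ 26. 344.] 173 [686.2   9.2] [42. 16.] 45 z 49.4
handle 2873 [388.64524974 319.17853025  43.6703926 ] ((394.5478210449219, 317.22686767578125), (35.02421569824219, 130.54188537597656), 0.12351693958044052)
```

View pics/w5.png

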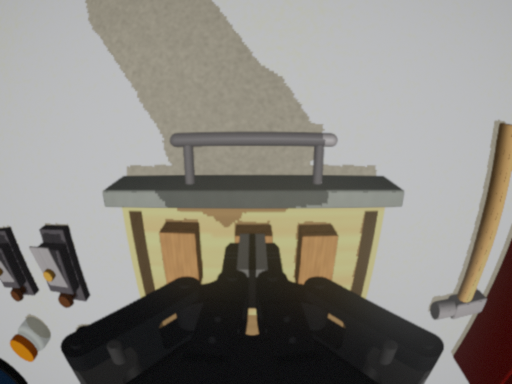

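All three boxes lie flat in the drawer: (180,250), (252,232) and (318,250). The handle is at (253,139). Next I'll push the drawer shut by the handle.

Emit:
drive_tool:
  plan:
    - [-0.04,-0.002,0.0,0,1]
    - [-0.084,-0.004,0.0,0,1]
    - [-0.084,-0.004,0.0,0,1]
    - [-0.084,-0.004,-0.05,0,1]
    - [-0.084,-0.004,-0.092,0,1]
    - [-0.084,-0.004,-0.092,0,1]
    - [-0.084,-0.004,-0.092,0,1]

```text
time_s: 14.8
tcp_pos: [349.3, 314.1, 30.3]
tool_rot: [0.115, -3.139, 0.002]
force: [0.3, 0.0, 0.2]
opening: -0.0
grip_force: 0.0
```

Emit:
drive_tool:
  plan:
    - [0.01,0.001,0,0,1]
    - [0.02,0.002,0,0,1]
    - [0.035,0.0025,0,0,1]
    - [0.055,0.004,0,0,1]
    - [0.075,0.0055,0,0,1]
    - [0.095,0.007,0,0,1]
    - [0.115,0.0085,0,0,1]
    - [0.13,0.0095,0,0,1]
    - [0.14,0.0102,0,0,1]
    - [0.145,0.0106,0,0,1]

```text
time_s: 15.8
tcp_pos: [495.6, 324.5, 30.6]
tool_rot: [-0.114, 3.138, 0.001]
force: [-0.7, 0.5, 1.0]
opening: 0.2
grip_force: 0.0
```

```bash
python3 - <<'E'
from look import *
s,c,W,T=packs();print(s["force"])
m=(W[...,2]>50)&(W[...,2]<66)&(W[...,0]>400)&(W[...,0]<640)&(W[...,1]>220)&(W[...,1]<420)
p=W[m];print(len(p),np.percentile(p[:,0],[5,50,95]) if len(p) else 0)
cv2.imwrite('pics/w6.png',c['color'][:,:,::-1])
E
```

```text
[495.6 324.5  30.6] yaxis deg 94.2 0.2 q7 1.01
[507. 373.] 205 [695.3 685.6] [35.  6.] 0 z 24.0
[-0.73842956  0.45486292  0.96538968]
958 [483.98052925 485.1381575  489.62583731]
```

View pics/w6.png

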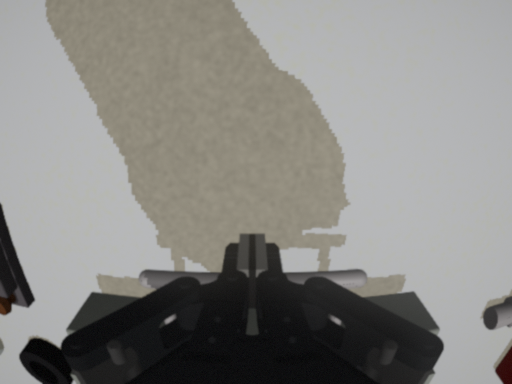

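Drawer is following the push. I'll go on in small steps until contact.

Emit:
drive_tool:
  plan:
    - [0.004,0.0003,0,0,1]
    - [0.008,0.0006,0,0,1]
    - [0.012,0.0009,0,0,1]
    - [0.014,0.001,0,0,1]
    - [0.016,0.0012,0,0,1]
    - [0.016,0.0012,0,0,1]

```text
time_s: 16.45
tcp_pos: [510.2, 326.0, 30.0]
tool_rot: [-0.116, 3.139, 0.0]
force: [-0.4, -0.5, -0.3]
opening: 0.1
grip_force: 0.0
```

Emit:
drive_tool:
  plan:
    - [0.001,0.0001,0,0,1]
    - [0.002,0.0001,0,0,1]
    - [0.003,0.0002,0,0,1]
    - [0.003,0.0002,0,0,1]

```text
time_s: 16.85
tcp_pos: [513.1, 326.2, 30.0]
tool_rot: [-0.116, 3.139, 0.0]
force: [-0.3, 0.1, -1.5]
opening: -0.1
grip_force: 0.0
```

Emit:
drive_tool:
  plan:
    - [0.001,0.0001,0,0,1]
    - [0.002,0.0001,0,0,1]
    - [0.003,0.0002,0,0,1]
    - [0.004,0.0002,0,0,1]
    - [0.004,0.0002,0,0,1]

```text
time_s: 17.35
tcp_pos: [514.3, 326.3, 29.7]
tool_rot: [0.117, -3.135, 0.002]
force: [-17.4, -2.3, 12.0]
opening: 0.2
grip_force: 8.9
```

Emit:
drive_tool:
  plan:
    - [0.001,0.0001,0,0,1]
    - [0.002,0.0001,0,0,1]
    - [0.003,0.0002,0,0,1]
    - [0.003,0.0002,0,0,1]

```text
time_s: 17.75
tcp_pos: [514.6, 326.2, 29.5]
tool_rot: [0.118, -3.13, 0.004]
force: [-34.9, -4.7, 25.5]
opening: 0.0
grip_force: 17.7
```

```bash
python3 - <<'E'
from look import *
b=read_camera("scene");W=cloud(b)
cv2.imwrite('pics/s1.png',cv2.resize(b['color'][100:240,230:420,::-1],(760,560)))
np.savez("c1.npz",**{"a"+k:b[k] for k in("color","range_z","K","R","t")})
for lo,hi,x0 in((54,66,380),(30,52,380)):
    m=(W[...,2]>lo)&(W[...,2]<hi)&(W[...,0]>x0)&(W[...,0]<620)&(W[...,1]>240)&(W[...,1]<300)
    p=W[m];print(lo,len(p),np.percentile(p[:,0],[5,50,95]).round())
E
```

```text
54 21 [569. 574. 577.]
30 37 [531. 537. 555.]
```

View pics/s1.png

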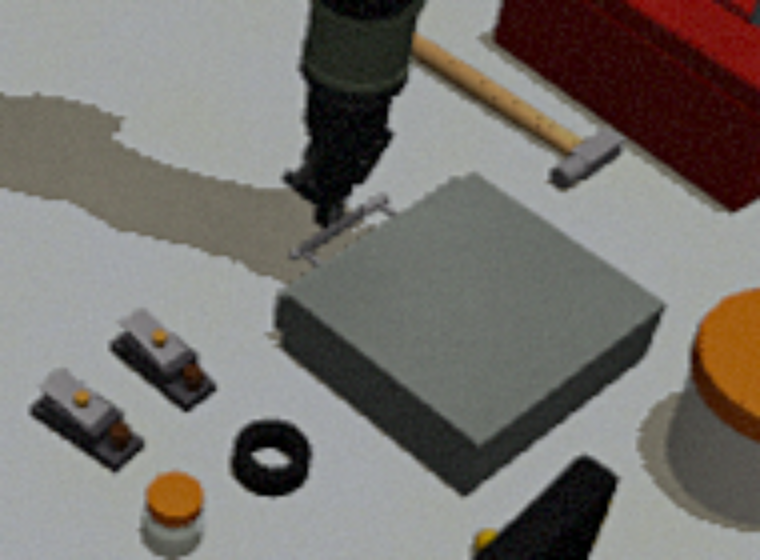

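The drawer is shut: there is a hard stop and the front is flush with the cabinet. I'll back off and go to the nearer plane.

Emit:
drive_tool:
  plan:
    - [-0.03,-0.002,0,0,1]
    - [-0.05,-0.004,0,0,1]
    - [-0.05,-0.004,0.05,0,1]
    - [-0.05,-0.004,0.1,0,1]
    - [0.02,-0.11,0.1,2,0]
    - [0.025,-0.229,0.1,3,-1]
    - [0.025,-0.229,0.1,3,-1]
    - [0.025,-0.229,0.1,3,-1]
    - [0.025,-0.229,0.1,3,-1]
    - [0.025,-0.229,0.1,3,-1]

```text
time_s: 18.8
tcp_pos: [546.3, 91.3, 130.3]
tool_rot: [-0.186, 3.135, -0.004]
force: [-0.0, 0.5, 0.0]
opening: 85.0
grip_force: 0.0
```

```bash
cat > pl.py <<'E'
from look import *
# plane pose: from low points (z 8..20 sole flange + side) and whole footprint
def planes():
    s,c,W,T=wcloud();print(s["tcp_pos"].round(1),"yax",np.degrees(np.arctan2(*Ro.from_rotvec(s["tool_rot"]).as_matrix()[[1,0],[1,1]])).round(1))
    for n,(x,y) in {"A":(551,97),"B":(567,0)}.items():
        f=W.reshape(-1,3);m=(np.hypot(f[:,0]-x,f[:,1]-y)<65)&(f[:,2]>7)&(f[:,2]<55);p=f[m]
        if len(p)<200: continue
        r=cv2.minAreaRect(p[:,:2].astype(np.float32));C=c["color"].reshape(-1,3)[m].astype(int)
        out=[n,len(p),np.round(r[0],1),np.round(r[1],1),round(r[2],1)]
        t=p[(p[:,2]>28)&(p[:,2]<52)];tt=cv2.minAreaRect(t[:,:2].astype(np.float32));out+=["up",np.round(tt[0],1),np.round(tt[1],1),round(tt[2],1)]
        g=(C[:,0]-C[:,2]>45)&(p[:,2]>38);k=(C[:,0]-C[:,2]>18)&(p[:,2]>28)&(p[:,2]<38)
        if g.sum()>5:out+=["brass",np.median(p[g],0).round(1)]
        if k.sum()>5:out+=["knob",np.median(p[k],0).round(1)]
        print(*out)
    return s,c,W
E
python3 - <<'E'
from pl import *
s,c,W=planes();cv2.imwrite('pics/w7.png',c['color'][:,:,::-1])
E
```

```text
[546.3  91.3 130.3] yax 96.8
A 4522 [549.4 101.1] [99.7 38.2] 6.0 up [552.3 101.8] [89.8 37.7] 6.2 brass [543.4 100.5  44.5] knob [586.5 105.1  34. ]
B 4424 [566.5   4.4] [100.3  38.9] 13.0 up [568.5   4.7] [88.8 38.5] 12.4 brass [560.3   3.6  44.3] knob [600.8  12.6  33.9]
```

View pics/w7.png

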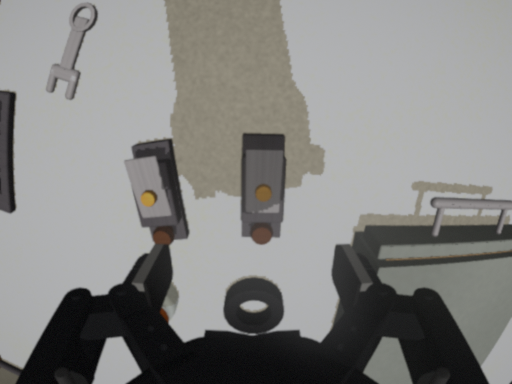

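Plane A is at (263,185) in the wrist view and B at (160,190), knobs toward +x. Sizes and heights match the description. I'll pick A.

Emit:
drive_tool:
  plan:
    - [0.0,0.006,-0.03,-0.6,-1]
    - [0.0,0.006,-0.06,-0.6,-1]
    - [0.0,0.006,-0.06,-0.6,-1]
    - [0.0,0.006,-0.06,-0.6,-1]

```text
time_s: 19.25
tcp_pos: [544.9, 104.2, 70.4]
tool_rot: [0.183, -3.136, 0.0]
force: [0.1, -0.5, 1.3]
opening: 85.4
grip_force: 0.0
```

```bash
python3 - <<'E'
from pl import *
planes()
E
```

```text
[544.9 104.2  70.4] yax 96.7
A 7091 [549.7 101. ] [99.9 38.2] 6.0 up [552.2 101.3] [89.2 38. ] 6.0 brass [543.1 100.5  44.6] knob [586.1 104.8  34. ]
B 5898 [563.8   3.8] [94.4 39.5] 12.9 up [567.4   4.8] [87.3 38.6] 10.4 brass [559.5   4.2  44.2] knob [597.4  10.2  33.7]
```

Emit:
drive_tool:
  plan:
    - [0.0,-0.0035,-0.04,-0.6,-1]
    - [0.0,-0.0035,-0.067,-0.6,-1]
    - [0.0,-0.0035,-0.067,-0.6,-1]
    - [0.0,-0.0035,-0.067,-0.6,1]
    - [0.0,-0.0035,-0.067,-0.6,1]
    - [0.0,-0.0035,-0.067,-0.6,1]
    - [0.0,-0.0035,-0.067,-0.6,1]
    - [0.0,-0.0035,-0.067,-0.6,1]
  force: 50

```text
time_s: 20.1
tcp_pos: [545.8, 100.3, 4.5]
tool_rot: [-0.165, 3.135, 0.001]
force: [-2.8, -0.8, 15.5]
opening: 37.4
grip_force: 49.4
```

Emit:
drive_tool:
  plan:
    - [0.0,0,0.05,0,1]
    - [0.0,0,0.1,0,1]
    - [0.0,0,0.15,0,1]
    - [-0.02,-0.1,0.2,0,1]
    - [-0.05,-0.25,0.23,0,1]
    - [-0.065,-0.397,0.23,-6,1]
    - [-0.065,-0.397,0.23,-12.6,1]
    - [-0.065,-0.397,0.23,-12.6,1]
    - [-0.065,-0.397,0.23,-12.6,1]
    - [-0.065,-0.397,0.23,-12.6,1]

```text
time_s: 21.1
tcp_pos: [488.5, -237.6, 225.1]
tool_rot: [0.18, 3.136, 0.0]
force: [1.9, 0.5, -2.8]
opening: 37.2
grip_force: 53.6
```

Emit:
drive_tool:
  plan:
    - [0,0,0,0,1]
    - [0,0,0,0,1]
    - [0,0,0,0,1]
    - [0,0,0,0,1]

```text
time_s: 21.5
tcp_pos: [489.6, -234.7, 224.1]
tool_rot: [-0.177, -3.136, -0.001]
force: [0.2, -0.1, -3.6]
opening: 37.0
grip_force: 53.6
```

```bash
python3 - <<'E'
from pl import *
s,c,W,T=wcloud();print(s["tcp_pos"].round(1),s["opening"],s["grip_force"],"yax",np.degrees(np.arctan2(*Ro.from_rotvec(s["tool_rot"]).as_matrix()[[1,0],[1,1]])).round(1))
C=c["color"].astype(int);cv2.imwrite('pics/w8.png',c['color'][:,:,::-1])
m=(C[...,0]-C[...,2]>25)&(W[...,2]>78)&(W[...,2]<130)&(W[...,0]>430)&(W[...,0]<650)&(W[...,1]<-170)
k,L,st,ce=cv2.connectedComponentsWithStats(m.astype(np.uint8))
for i in range(1,k):
    if st[i,4]<150: continue
    p=W[L==i];r=cv2.minAreaRect(p[:,:2].astype(np.float32));print(ce[i].round(),len(p),np.round(r[0],1),np.round(r[1],1),round(r[2],1))
    a=np.radians(-6.45);e=np.array([np.cos(a),np.sin(a)])
    u=(p[:,:2]-r[0])@e;g=(u>-40)&(u<50);f=np.polyfit(u[g],p[g,2],1);res=p[:,2]-np.polyval(f,u)
    print("   z fit",f.round(3),"lip u",np.percentile(u[(res>4)],[2,50,98]).round(1) if (res>4).any() else 0,[(q,np.median(res[(u>=q)&(u<q+2)]).round(1)) for q in range(-62,-44,2) if ((u>=q)&(u<q+2)).any()], "u ext",np.percentile(u,[.5,99.5]).round(1))
np.savez("w8.npz",W=W,C=C,T=T)
E
```

```text
[ 489.6 -234.7  224.1] 36.98397905112927 53.60261958092451 yax 83.5
[197. 206.] 1646 [ 515.5 -291.8] [24.2 78. ] 83.2
   z fit [ 0.186 94.675] lip u [-38.8 -35.2 -31.2] [] u ext [-38.7  35.1]
[129. 225.] 2347 [ 524.4 -371.2] [ 24.9 113.8] 83.5
   z fit [ 0.29  98.222] lip u [-56.6 -52.8 -49. ] [(-58, np.float64(11.2)), (-56, np.float64(11.3)), (-54, np.float64(11.3)), (-52, np.float64(11.4)), (-50, np.float64(10.3)), (-48, np.float64(1.2)), (-46, np.float64(0.9))] u ext [-56.4  55. ]
```

View pics/w8.png

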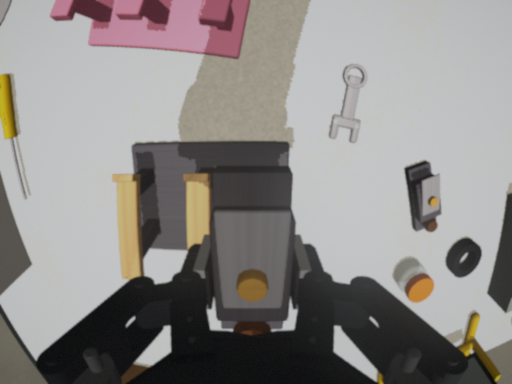

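Wrist view: beam 3 is at (128,225) with its lip toward −x, and the plane is held straight at (252,250). Rest3 origin comes out at about (526,−371,99). I'll place this plane there.

Emit:
drive_tool:
  plan:
    - [0.0295,-0.136,0,0,1]
    - [0.0295,-0.136,0,0,1]
    - [0.0295,-0.136,0,0,1]
    - [0.0295,-0.136,0,0,1]
    - [0.0295,-0.136,-0.04,0,1]
    - [0.0295,-0.136,-0.08,0,1]
    - [0.0295,-0.136,-0.094,0,1]
    - [0.0295,-0.136,-0.094,0,1]
    - [0.0295,-0.136,-0.094,0,1]
    - [0.0295,-0.136,-0.094,0,1]

```text
time_s: 22.55
tcp_pos: [519.8, -372.3, 132.1]
tool_rot: [0.18, 3.134, -0.002]
force: [0.2, 0.1, -4.3]
opening: 37.1
grip_force: 53.4
```

```bash
python3 - <<'E'
from pl import *
s,c,W,T=wcloud();print(s["tcp_pos"].round(2),s["opening"],s["grip_force"],s["force"],"yax",np.degrees(np.arctan2(*Ro.from_rotvec(s["tool_rot"]).as_matrix()[[1,0],[1,1]])).round(1))
# plane in hand, world pts relative to tool
r=W-s["tcp_pos"];a=np.radians(-6.5);e=np.array([np.cos(a),np.sin(a)]);u=r[...,:2]@e;v=r[...,:2]@np.array([-e[1],e[0]])
m=(abs(v)<17)&(abs(u)<75)&(r[...,2]>-8)&(r[...,2]<60)
for lo in range(-60,40,6):
    q=m&(u>=lo)&(u<lo+6)
    if q.sum()>10: print(lo,np.percentile(r[...,2][q],[10,50,90]).round(1),q.sum())
# beam3 centre check, beam2
C=c["color"].astype(int);m=(C[...,0]-C[...,2]>25)&(W[...,2]>78)&(W[...,2]<130)&(W[...,0]>430)&(W[...,0]<650)&(W[...,1]<-170)&(C[...,0]>90)
k,L,st,ce=cv2.connectedComponentsWithStats(m.astype(np.uint8))
for i in range(1,k):
    if st[i,4]<150: continue
    p=W[L==i];rr=cv2.minAreaRect(p[:,:2].astype(np.float32));print(ce[i].round(),len(p),np.round(rr[0],1),np.round(rr[1],1),round(rr[2],1))
E
```

```text
[ 519.77 -372.3   132.09] 37.14884040853971 53.44513434916735 [ 0.23861072  0.08977213 -4.33794513] yax 83.4
-48 [-0.8  8.2  9.5] 999
-42 [ 8.4  9.6 38.6] 1401
-36 [ 8.6 36.5 38.2] 1777
-30 [ 9.5 35.9 37. ] 1376
-24 [34.2 35.2 35.9] 847
-18 [32.9 33.9 34.7] 764
-12 [31.8 33.2 38.8] 957
-6 [30.6 32.6 40.3] 794
0 [27.4 30.5 40.1] 473
6 [26.9 28.9 29.7] 344
12 [27.  27.8 28.5] 489
18 [26.4 27.1 27.6] 542
24 [26.3 26.9 27.5] 442
30 [23.6 26.5 29.2] 332
36 [22.6 25.2 29. ] 95
[252. 153.] 968 [ 476.2 -366.4] [24.2 17.2] 83.3
[363. 210.] 4744 [ 525.9 -294. ] [24.5 99.5] 83.3
[448. 221.] 4147 [ 542.4 -217.8] [ 25.2 114.5] 83.4
```

Emit:
drive_tool:
  plan:
    - [0,0.0008,-0.006,0,1]
    - [0,0.0008,-0.011,0,1]
    - [0,0.0008,-0.014,0,1]
    - [0,0.0008,-0.016,0,1]
    - [0,0.0008,-0.018,0,1]
    - [0,0.0008,-0.018,0,1]
  force: 25

```text
time_s: 23.2
tcp_pos: [517.5, -371.1, 112.1]
tool_rot: [-0.181, -3.134, -0.001]
force: [-10.8, 4.5, 9.5]
opening: 37.1
grip_force: 56.4
```

Emit:
drive_tool:
  plan:
    - [0,0,-0.001,0,1]
    - [0,0,-0.002,0,1]
    - [0,0,-0.003,0,1]
    - [0,0,-0.004,0,1]
    - [0,0,-0.004,0,1]
  force: 20

```text
time_s: 23.7
tcp_pos: [517.2, -371.3, 108.1]
tool_rot: [-0.181, -3.134, -0.001]
force: [-13.2, 3.2, 9.5]
opening: 37.4
grip_force: 57.2
```

```bash
cat > inh.py <<'E'
from pl import *
def inh(rest=(526.3,-372.2,98.7)):
    s,c,W,T=wcloud();print(s["tcp_pos"].round(1),round(s["opening"],1),round(s["grip_force"],1),s["force"].round(1))
    a=np.radians(-6.5);e=np.array([np.cos(a),np.sin(a)]);r=W-np.array(rest);u=r[...,:2]@e;v=r[...,:2]@np.array([-e[1],e[0]])
    t=.28;x=u*np.cos(t)+r[...,2]*np.sin(t);z=-u*np.sin(t)+r[...,2]*np.cos(t)
    m=(abs(v)<30)&(abs(x)<75)&(z>11)&(z<60)
    f=m&(z<22)&(x<-36);b=m&(x>-34)&(x<26)&(z>24)
    print("heel x",np.percentile(x[f],[1,5,10]).round(1) if f.sum() else 0)
    for lo in range(-56,60,6):
        q=m&(x>=lo)&(x<lo+6)&(abs(v)<17)
        if q.sum()>10: print(lo,np.percentile(z[q],[10,50,90]).round(1),q.sum(),end="; ")
    print("\nv flange",np.percentile(v[f],[2,50,98]).round(1) if f.sum() else 0)
    return s,c,x,v,z
E
python3 -c "
from inh import *
s,c,*_=inh();cv2.imwrite('pics/w9.png',c['color'][:,:,::-1])"
```

```text
[ 517.2 -371.3  108.1] 37.4 57.2 [-13.2   3.2   9.5]
heel x [-57.6 -57.1 -57. ]
-56 [11.1 11.4 12.1] 248; -50 [18.9 25.4 26.4] 751; -44 [24.4 25.2 26. ] 822; -38 [24.6 53.3 54.4] 1352; -32 [50.7 51.9 53. ] 1061; -26 [48.5 49.9 50.9] 1004; -20 [46.8 48.  49.1] 960; -14 [44.5 46.  47.3] 924; -8 [43.  45.3 52.3] 997; -2 [39.8 43.1 52. ] 788; 4 [38.1 40.  41.5] 533; 10 [37.  38.2 39.3] 677; 16 [35.7 36.6 37.5] 672; 22 [35.  35.8 36.5] 657; 28 [31.  33.7 35.7] 280; 34 [15.6 16.4 31.4] 85; 40 [15.  15.7 16.5] 124; 
v flange [-14.9   0.6  15.9]
```

Emit:
drive_tool:
  plan:
    - [0,0,-0.0015,0,1]
    - [0,0,-0.003,0,1]
    - [0,0,-0.0045,0,1]
    - [0,0,-0.006,0,1]
    - [0,0,-0.006,0,1]
  force: 20

```text
time_s: 24.25
tcp_pos: [517.1, -371.3, 101.9]
tool_rot: [-0.182, -3.134, -0.001]
force: [-13.3, 2.5, 7.4]
opening: 37.2
grip_force: 58.8
```

```bash
python3 -c "
from inh import *
inh()"
```

```text
[ 517.1 -371.3  101.9] 37.2 58.8 [-13.3   2.5   7.4]
heel x [-57.8 -56.2 -54.2]
-56 [11.1 11.4 12. ] 265; -50 [14.7 15.5 16.4] 736; -44 [15.  44.1 45.3] 1152; -38 [42.8 43.8 44.7] 1043; -32 [41.3 42.5 43.4] 1020; -26 [40.  41.2 42.1] 998; -20 [38.7 40.  40.9] 951; -14 [37.7 39.2 46.2] 1070; -8 [36.2 38.4 46.7] 905; -2 [33.7 36.3 46. ] 626; 4 [33.5 34.9 35.8] 744; 10 [32.8 33.7 34.6] 742; 16 [32.4 33.2 34. ] 739; 22 [32.1 33.  33.8] 404; 28 [28.3 30.7 33.2] 183; 34 [14.3 15.  15.8] 200; 
v flange [-17.2   0.5  18.7]
```

Emit:
drive_tool:
  plan:
    - [0,0,0,0,-0.1]
    - [0,0,0,0,-0.3]
    - [0,0,0,0,-0.5]
    - [0,0,0,0,-0.5]
    - [0,0,0.03,0,-0.5]
    - [0,0,0.07,0,-0.5]
    - [0,0,0.11,0,-0.5]
    - [0,0.04,0.13,0,-0.5]
    - [0,0.04,0.13,0,-0.5]
    - [0,0.04,0.13,0,-0.5]

```text
time_s: 25.3
tcp_pos: [519.3, -330.4, 232.7]
tool_rot: [0.178, 3.135, -0.0]
force: [-0.1, -0.5, 0.0]
opening: 64.0
grip_force: 0.0
```

```bash
python3 -c "
from inh import *
s,c,x,v,z=inh();cv2.imwrite('pics/w10.png',c['color'][:,:,::-1])
k=(z>11)&(z<20)&(abs(v)<30)&(x>-49)&(x<60);p=np.c_[x[k],v[k]].astype(np.float32);print(cv2.minAreaRect(p))"
```

```text
[ 519.3 -330.4  232.7] 64.0 0.0 [-0.1 -0.5  0. ]
heel x [-57.8 -56.7 -54.8]
-56 [11.1 11.5 12.1] 78; -50 [14.2 15.  15.8] 142; -44 [15.9 44.  45.1] 210; -38 [41.7 43.1 44.2] 268; -32 [40.5 41.9 43. ] 262; -26 [38.9 40.7 41.8] 261; -20 [38.  39.5 40.5] 263; -14 [36.7 38.7 45.8] 266; -8 [34.5 38.1 46.3] 280; -2 [34.  36.  45.1] 245; 4 [33.3 34.7 35.8] 264; 10 [32.5 33.4 34.4] 234; 16 [32.2 33.1 33.9] 259; 22 [31.7 32.8 33.8] 160; 28 [14.3 16.3 35.3] 286; 34 [14.8 34.5 35.9] 238; 40 [14.6 34.2 35.8] 196; 46 [14.3 15.2 34.7] 93; 
v flange [-17.    5.9  19.8]
((0.6016120910644531, 0.9915428161621094), (99.30563354492188, 38.41575241088867), 0.25765475630760193)
```

View pics/w10.png

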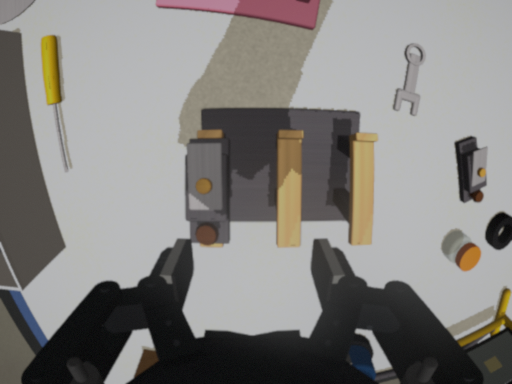

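Plane A sits on beam 3 (px (205,185)): x +0.6 mm, sideways 1 mm, yaw 0.3°, flush and knob uphill. Next is plane B.

Emit:
drive_tool:
  plan:
    - [0.042,0.334,0,6,-1]
    - [0.042,0.334,0,12,-1]
    - [0.042,0.334,0,19.5,-1]
    - [0.042,0.334,0,19.5,-1]
    - [0.042,0.334,-0.03,19.5,-1]
    - [0.042,0.334,-0.08,19.5,-1]
    - [0.042,0.334,-0.13,19.5,-1]
    - [0.042,0.334,-0.16,19.5,-1]
    - [0.042,0.334,-0.16,19.5,-1]
    - [0.042,0.334,-0.16,19.5,-1]

```text
time_s: 26.35
tcp_pos: [558.7, 3.5, 68.1]
tool_rot: [0.355, -3.115, -0.0]
force: [-0.8, 0.1, 0.4]
opening: 85.3
grip_force: 0.0
```

```bash
python3 -c "
from pl import *
planes()"
```

```text
[558.7   3.5  68.1] yax 103.0
B 7138 [566.5   3.8] [99.7 38.2] 13.3 up [569.    4.6] [89.7 38.2] 13.6 brass [560.3   2.6  44.4] knob [602.3  11.9  34. ]
```

Emit:
drive_tool:
  plan:
    - [0.002,-0.0006,-0.04,0.3,-1]
    - [0.002,-0.0006,-0.065,0.3,-1]
    - [0.002,-0.0006,-0.065,0.3,-1]
    - [0.002,-0.0006,-0.065,0.3,1]
    - [0.002,-0.0006,-0.065,0.3,1]
    - [0.002,-0.0006,-0.065,0.3,1]
    - [0.002,-0.0006,-0.065,0.3,1]
    - [0.002,-0.0006,-0.065,0.3,1]
  force: 50

```text
time_s: 27.2
tcp_pos: [563.6, 2.2, 8.6]
tool_rot: [-0.361, 3.119, -0.0]
force: [-3.8, -1.2, 15.5]
opening: 36.9
grip_force: 49.3
```

Emit:
drive_tool:
  plan:
    - [0.0,0,0.05,0,1]
    - [0.0,0,0.1,0,1]
    - [0.0,0,0.15,0,1]
    - [0.0,-0.03,0.18,-6,1]
    - [-0.012,-0.1,0.18,-12,1]
    - [-0.024,-0.219,0.18,-19.8,1]
    - [-0.024,-0.219,0.18,-19.8,1]
    - [-0.024,-0.219,0.18,-19.8,1]
    - [-0.024,-0.219,0.18,-19.8,1]
    - [-0.024,-0.219,0.18,-19.8,1]

```text
time_s: 28.2
tcp_pos: [538.3, -217.5, 187.4]
tool_rot: [0.183, 3.136, 0.0]
force: [-0.2, 1.2, -3.4]
opening: 37.1
grip_force: 53.2
```

Emit:
drive_tool:
  plan:
    - [0,0.0005,-0.03,0,1]
    - [0,0.0005,-0.052,0,1]
    - [0,0.0005,-0.052,0,1]
    - [0,0.0005,-0.052,0,1]
    - [0,0.0005,-0.052,0,1]

```text
time_s: 28.7
tcp_pos: [539.6, -215.9, 136.4]
tool_rot: [0.179, 3.135, -0.0]
force: [0.4, -0.6, -2.4]
opening: 36.7
grip_force: 53.0
```

```bash
python3 - <<'E'
from inh import *
s,c,W,T=wcloud();print(s["tcp_pos"].round(1),s["force"].round(1),"yax",np.degrees(np.arctan2(*Ro.from_rotvec(s["tool_rot"]).as_matrix()[[1,0],[1,1]])).round(1))
C=c["color"].astype(int);m=(C[...,0]-C[...,2]>25)&(W[...,2]>78)&(W[...,2]<130)&(W[...,0]>430)&(W[...,0]<650)&(W[...,1]<-170)&(C[...,0]>90)
k,L,st,ce=cv2.connectedComponentsWithStats(m.astype(np.uint8))
for i in range(1,k):
    if st[i,4]<150: continue
    p=W[L==i];rr=cv2.minAreaRect(p[:,:2].astype(np.float32));print(ce[i].round(),len(p),np.round(rr[0],1),np.round(rr[1],1),round(rr[2],1))
r=W-s["tcp_pos"];a=np.radians(-6.5);e=np.array([np.cos(a),np.sin(a)]);u=r[...,:2]@e;v=r[...,:2]@np.array([-e[1],e[0]])
m=(abs(v)<17)&(abs(u)<75)&(r[...,2]>-14)&(r[...,2]<60)
for lo in range(-60,40,6):
    q=m&(u>=lo)&(u<lo+6)
    if q.sum()>10: print(lo,np.percentile(r[...,2][q],[10,50,90]).round(1),q.sum())
E
```

```text
[ 539.6 -215.9  136.4] [ 0.4 -0.6 -2.4] yax 83.5
[250. 149.] 960 [ 494.1 -211.4] [24.1 17.3] 83.5
[141. 208.] 4612 [ 529.2 -293.5] [ 25.  105.7] 83.6
[ 47. 151.] 275 [ 471.8 -365. ] [23.9  7.8] 83.4
-48 [-5.   4.3  5.6] 1081
-42 [ 4.5  5.8 34.6] 1484
-36 [ 4.5 10.2 34. ] 1841
-30 [22.7 31.9 32.9] 937
-24 [30.  30.9 31.7] 814
-18 [28.7 29.7 30.5] 740
-12 [27.7 28.9 35.4] 961
-6 [25.9 28.1 36.2] 727
0 [23.4 26.1 35.8] 436
6 [22.9 24.6 25.5] 358
12 [22.8 23.6 24.3] 505
18 [22.2 22.8 23.5] 556
24 [22.1 22.8 23.4] 358
30 [19.4 22.5 25.2] 370
36 [20.  24.8 25.8] 264
```

Emit:
drive_tool:
  plan:
    - [-0.001,-0.0005,-0.006,0,1]
    - [-0.001,-0.0005,-0.011,0,1]
    - [-0.001,-0.0005,-0.014,0,1]
    - [-0.001,-0.0005,-0.016,0,1]
    - [-0.001,-0.0005,-0.018,0,1]
    - [-0.001,-0.0005,-0.02,0,1]
    - [-0.001,-0.0005,-0.022,0,1]
    - [-0.001,-0.0005,-0.022,0,1]
  force: 20

```text
time_s: 29.55
tcp_pos: [535.8, -216.5, 112.7]
tool_rot: [-0.181, -3.132, -0.001]
force: [-12.6, 3.0, 10.4]
opening: 37.1
grip_force: 56.9
```

```bash
python3 -c "
from inh import *
inh((544.0,-217.1,98.7))"
```

```text
[ 535.8 -216.5  112.7] 37.1 56.9 [-12.6   3.   10.4]
heel x [-57.4 -56.9 -56.3]
-56 [11.1 11.4 12. ] 228; -50 [23.6 26.5 27.4] 675; -44 [25.2 26.1 26.9] 778; -38 [25.5 54.3 55.4] 1170; -32 [51.7 52.9 54.1] 1024; -26 [49.3 50.8 51.9] 974; -20 [47.3 48.7 49.9] 932; -14 [45.4 46.8 47.9] 868; -8 [43.8 45.7 52.8] 976; -2 [39.8 43.7 52.5] 780; 4 [38.5 40.6 42.4] 533; 10 [37.5 38.6 39.7] 672; 16 [35.9 36.8 37.7] 656; 22 [35.2 36.  36.7] 636; 28 [31.5 34.5 36.2] 339; 34 [16.6 35.3 37.2] 308; 40 [14.8 15.7 16.4] 191; 46 [14.4 15.1 15.7] 58; 
v flange [-14.    0.3  14.5]
```

Emit:
drive_tool:
  plan:
    - [0,0,-0.0015,0,1]
    - [0,0,-0.003,0,1]
    - [0,0,-0.0045,0,1]
    - [0,0,-0.006,0,1]
    - [0,0,-0.0065,0,1]
    - [0,0,-0.0065,0,1]

```text
time_s: 30.2
tcp_pos: [535.9, -216.7, 106.4]
tool_rot: [-0.181, -3.133, -0.001]
force: [-15.3, 2.8, 10.6]
opening: 36.6
grip_force: 58.9
```

```bash
python3 -c "
from inh import *
inh((544.0,-217.1,98.7))"
```

```text
[ 535.9 -216.7  106.4] 36.6 58.9 [-15.3   2.8  10.6]
heel x [-57.4 -55.8 -53.7]
-56 [11.1 11.5 12. ] 225; -50 [15.3 16.1 16.8] 658; -44 [15.6 44.2 45.7] 960; -38 [43.5 44.4 45.4] 989; -32 [41.9 43.1 44. ] 1021; -26 [40.6 41.7 42.7] 943; -20 [39.  40.4 41.4] 921; -14 [38.  39.6 46.3] 1013; -8 [36.6 38.7 47. ] 886; -2 [34.1 36.6 46.4] 625; 4 [33.7 35.2 36.1] 723; 10 [33.1 34.  34.9] 718; 16 [32.5 33.3 34.1] 729; 22 [32.3 33.1 33.9] 491; 28 [29.2 32.7 35.5] 390; 34 [14.3 15.3 16.2] 236; 40 [14.2 15.  15.9] 104; 
v flange [-18.    0.1  18.3]
```

Emit:
drive_tool:
  plan:
    - [0,0,-0.001,0,1]
    - [0,0,-0.001,0,1]
    - [0,0,-0.001,0,-0.1]
    - [0,0,-0.001,0,-0.3]
    - [0,0,-0.001,0,-0.5]
    - [0,0,-0.001,0,-0.5]
    - [0,0,0.03,0,-0.5]
    - [0,0,0.07,0,-0.5]
    - [0,0,0.11,0,-0.5]
    - [0,0,0.13,0,-0.5]

```text
time_s: 31.25
tcp_pos: [538.7, -217.1, 239.9]
tool_rot: [0.18, 3.133, -0.001]
force: [0.5, 0.2, -0.0]
opening: 63.9
grip_force: 0.0
```

Emit:
drive_tool:
  plan:
    - [-0.02,0.04,0.02,0,-0.5]
    - [-0.02,0.08,0.02,0,-0.5]
    - [-0.02,0.08,0.02,0,-0.5]
    - [-0.02,0.08,0.02,0,-0.5]

```text
time_s: 31.65
tcp_pos: [518.0, -135.9, 256.8]
tool_rot: [0.177, 3.136, 0.0]
force: [0.6, -0.5, -0.1]
opening: 64.0
grip_force: 0.0
```

```bash
python3 -c "
from inh import *
for r in ((544.0,-217.1,98.7),(526.3,-372.2,98.7)):
    s,c,x,v,z=inh(r)
    k=(z>11)&(z<20)&(abs(v)<30)&(x>-49)&(x<60);p=np.c_[x[k],v[k]].astype(np.float32);print(cv2.minAreaRect(p))
b=read_camera('scene');cv2.imwrite('pics/s2.png',cv2.resize(b['color'][100:290,90:420,::-1],(800,460),interpolation=cv2.INTER_CUBIC))
W=cloud(b);m=(W[...,2]>54)&(W[...,2]<78)&(W[...,0]>400)&(W[...,0]<700)&(W[...,1]>240)&(W[...,1]<400);print('front',np.percentile(W[m][:,0],[1,5]))
"
```

```text
[ 518.  -135.9  256.8] 64.0 0.0 [ 0.6 -0.5 -0.1]
heel x [-57.5 -56.3 -54.2]
-56 [11.1 11.4 12.2] 57; -50 [14.1 14.9 15.9] 149; -44 [14.4 43.6 44.9] 176; -38 [15.2 43.  44.1] 217; -32 [33.4 42.  43. ] 194; -26 [35.8 40.7 41.8] 224; -20 [35.6 39.4 40.8] 194; -14 [33.7 38.6 45.3] 192; -8 [33.6 38.5 46.3] 206; -2 [33.8 35.9 44.7] 175; 4 [33.2 34.7 35.7] 183; 10 [32.3 33.6 34.4] 183; 16 [32.2 33.  33.9] 196; 22 [31.9 32.8 33.7] 138; 28 [14.3 16.6 35.3] 162; 34 [14.7 33.8 36.1] 98; 40 [14.  15.1 35. ] 34; 46 [14.2 14.8 15.3] 16; 
v flange [-16.8   4.   18.9]
((0.821807861328125, 0.7182998657226562), (38.64628601074219, 99.31935119628906), 89.6021728515625)
[ 517.9 -136.9  256.6] 64.0 0.0 [ 0.2 -0.7  0.8]
heel x [-56.8 -55.3 -53. ]
-56 [11.  11.6 12.3] 31; -50 [13.8 14.7 15.7] 100; -44 [14.3 42.2 44.7] 144; -38 [14.8 42.5 43.8] 165; -32 [32.8 41.6 42.6] 129; -26 [33.2 40.7 41.6] 119; -20 [33.5 39.5 40.5] 130; -14 [33.5 38.6 45.8] 115; -8 [34.9 41.6 46.5] 115; -2 [34.5 36.  44.6] 94; 4 [33.1 34.7 35.6] 108; 10 [32.3 33.3 34.2] 104; 16 [32.1 32.9 33.8] 109; 22 [31.8 32.6 33.6] 71; 28 [14.7 21.  35.2] 127; 34 [14.7 32.3 36. ] 127; 40 [14.6 30.7 35.5] 115; 46 [14.1 15.  33.4] 51; 
v flange [-15.6   5.4  19.9]
((0.876556396484375, 2.541706085205078), (99.67807006835938, 39.09758758544922), 0.9708277583122253)
front [565.54960546 577.24032149]
```

View pics/s2.png

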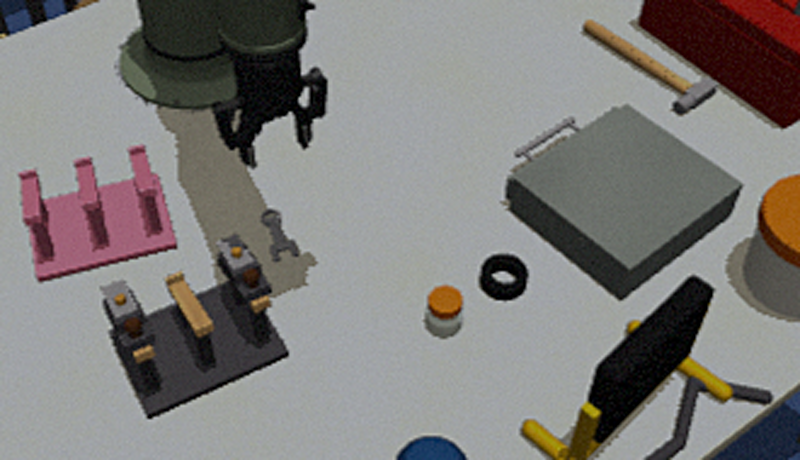

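Both planes are seated on beams 1 and 3 at (240,265) and (125,320). The drawer is shut at (545,140), and the other tools are where they were.

```bash
python3 -c "
from station import job_done
print(job_done())"
```

```text
the job is handed in; nothing more can be done
None
```

The job is handed in: both planes present sit on beams 1 and 3 with knobs uphill, measured within about 1 mm of the lip and 3 mm of the beam's middle; all three boxes were last seen flat in the drawer before I pushed it shut, and the other tools look unmoved; the hand-in returned no verdict.

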